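# Pack a spares kit under the cantilever tray and print its label

## Robot

A 7-joint arm with a two-finger parallel gripper is mounted at the origin on a cart in front of the work surface, level with it; the furniture and walls round the work are solid. World frame = base frame: x ahead of the robot, y to its left, z up, the work surface at z = 0. Lengths are in mm, angles in rad, forces in N, time in s.
With the tool pointing down it reaches from about 350 to 775 mm from the base axis. Payload 3.1 kg.
Tool frame: the origin (TCP) lies midway between the tips of the shut fingers; the grasp point (between the pads) lies 19 mm behind it; z points along the fingers, y is the line along which they close (so a half turn about z gives the same grasp; the last joint's range is limited). The gripper opens to 85 mm and grips with 20 to 120 N. Pads are 22 mm wide; open, the fingers measure 114 mm over their backs; the gripper's body (76 mm by 85 mm) begins 54 mm behind the grasp point. The pads swing forward as they close: fully open they stand 13 mm farther back than shut.
Start: joints at [1.241, 0.311, 0.014, 1.512, -0.004, 1.319, -0.027], TCP at [156.146, -527.387, 200.304] pointing down, gripper open.
Joint ranges: [-2.7, 2.7], [-0.3, 1.91], [-1.27, 1.3], [0.12, 2.57], [-1.44, 4.58], [0.2, 2.03], [-3.05, 3.05]. Speed limits (rad/s): [2.79, 2.79, 3.14, 3.14, 3.14, 3.14, 3.14].

## Interface

Orientations are given as [roll, pitch, yaw] about the fixed x, y, z axes, in that order (R = Rz(yaw) Ry(pitch) Rx(roll)).
In Python, from workcell import manip gives the robot as it stands. The module is installed in compiled form; this text tells all that it offers.
- The arm moves only by the tool servo_tool, never from a script. Its argument "targets" is a list that holds one entry, the list of rows, each a list of 7 numbers: the shift along the tool's x, y, z in cm, then the turn, a rotation vector about the tool's x, y, z in rad, then the finger opening in cm, from 0 to 8.54. A call has 1 to 12 rows; each row shifts and turns the commanded pose from where the row before left it, along the tool's axes as they then stand; what a row does not reach is not made up. A row lasts 1/12 s, in which the tool goes at most 41.7 mm and 7.16 degrees, less where a joint would pass 70% of its speed; a pose out of reach is approached as far as the arm can. A call is refused whole if a number of a shift passes 4.17 or a number of a turn 0.125, either way. A call with a gripper value outside its range is refused whole. The fingers move at their own pace and stop on an object; the grip force is fixed at half the most. Time passes only in rows, so rows that do not move let the fingers close. It gives the time, the measured TCP pose, the force, the opening and the grip force at its end, in the units of the state.
- manip.state(): the state, without advancing time (a new reading comes with each control period).
- manip.snapshot(name): name is "scene" or "top"; returns a dict with "pixels" (400x640x3 uint8, blue, green, red), "fx", "fy", "cx", "cy" (pixels), "distortion" ([k1, k2, p1, p2, k3] as OpenCV has them; the pictures are not rectified), "eye" and "orientation" of the camera in the world. Camera axes: x right, y down, z forward; pixel columns grow to the right and rows downward; lengths in mm; the calibration is good to about 2 mm. A picture is of the moment at which its call begins. There is no depth.
- manip.job_done(): hands the job in; it is judged then, once.
The state is a dict: "time": time; "q": joint angles; "qd": joint speeds; "joint_efforts": joint torques, N m; "position": TCP position; "orientation": TCP orientation; "wrist_force": force on the tool from outside, world axes, zero at the start; "torque": the same for the moment, N m; "gripper_width": opening from 0.0 (shut) to 1.0 (fully open); "grip_force": force on a finger pad.
Only numpy, scipy, OpenCV 4.12 (cv2) and the standard library are available. Lean on these libraries where they do the work, as an engineer would, in place of code of your own. Each camera call takes 0.05 s, during which the arm holds its last target. There are 200 camera calls.

## Task

Pack the spares kit: by its handle, swing the red parts box's top tray up and over until it rests fully open, put every black end cap and every galvanised bracket that lies loose on the bench top beside the label printer into the compartment underneath, and swing the tray back down until it is fully closed. Then print the kit's label: press the label printer's orange button to its halfway stop, pause there for a good second, press it on fully down, and let it come back up. The wooden block is not part of the kit; leave it where it lies.

Things in the scene. Friction and masses are not known exactly. Their poses are not given: they have to be found in the camera images.
- kit_box: red metal parts box, fixed to the bench, with a grey cantilever top tray that swings up and over toward the box's own +x. Origin: centre of its underside. Outside 156 mm (x) by 196 mm (y), walls 60 mm high, 6 mm thick, compartment floor at z = 6 mm; 58 mm free between floor and closed tray. Steel links run outside the end walls at y = -104 and +104 mm
- tray_arm (a joint): swing q of the tray's links, rad: 0 closed, 1.83 open at the stop. Let go, it falls to the nearer end and rests there; lifting takes about 5 N. The tray stays level: in the box's frame it is shifted by x = 120 mm (cos 0.614 - cos(0.614 + q)), z = 120 mm (sin(0.614 + q) - sin 0.614), so fully open 190 mm along +x and 8 mm up, at the highest 51 mm up
- tray_handle (a point): middle of the tray's yellow bar handle, 12 mm thick and 112 mm long along the box's y, with a post 50 mm to each side; to be gripped across the box's x. It is 60 mm above the underside of the tray (124 x 170 mm, walls 30 mm high), 124 mm above the bench when closed. Its axes stay parallel to the box's
- label_printer: grey label printer, 130 x 100 mm, 68 mm high with a black roll cover 85 mm high at its rear (+x); fixed to the bench. Origin at the centre of its underside. The button is 25 mm from the origin toward its front (-x)
- button_top (a point): centre of the top face of the printer's round orange button, 38 mm across, top 97 mm above the bench when up; pressed straight down; it comes back up by itself when let go
- button_cap (a joint): first stage of the button, m: 0 up, 0.008 at the halfway stop (takes 1 N to begin and about 3 N to reach the stop)
- button_core (a joint): second stage, m, beyond the halfway stop: begins to give only above about 9.5 N and reaches its bottom, 0.007, at about 13.5 N. At the halfway stop it is 0; the button's whole travel is 15 mm
- end_cap_1_mid (a point): black plastic square-tube end cap, a solid 30 x 30 mm flanged block 19 mm high, standing on its flange; the point is its centre, half-way up. May be absent (then it is None)
- end_cap_2_mid (a point): black plastic square-tube end cap, a solid 30 x 30 mm flanged block 19 mm high, standing on its flange; the point is its centre, half-way up. May be absent (then it is None)
- end_cap_3_mid (a point): black plastic square-tube end cap, a solid 30 x 30 mm flanged block 19 mm high, standing on its flange; the point is its centre, half-way up. May be absent (then it is None)
- bracket_1_mid (a point): galvanised angle bracket, an L of two 3 mm plates 30 mm wide (along its x): the foot lies flat, 40 mm long along its y; the leg stands 40 mm high at the foot's +y end. The point is the centre of the 30 x 40 x 40 mm outline, 20 mm above the foot's underside; the leg's middle is 18.5 mm from it along +y. May be absent (None)
- bracket_2_mid (a point): galvanised angle bracket, an L of two 3 mm plates 30 mm wide (along its x): the foot lies flat, 40 mm long along its y; the leg stands 40 mm high at the foot's +y end. The point is the centre of the 30 x 40 x 40 mm outline, 20 mm above the foot's underside; the leg's middle is 18.5 mm from it along +y. May be absent (None)
- wood_block_mid (a point): small wooden packing block, 40 x 60 x 20 mm, not part of the kit; the point is its centre

How it is judged (in metres and radians):
On the way, in this order (a step that is already met when the one before it is completed fails the run):
1. the tray is swung fully open (value of joint tray_arm above 1.72 rad), for 0.2 s.
2. every end cap and bracket lies in the compartment, the tray still open (value of joint tray_arm above 1.6 rad and x of end_cap_1_mid in the frame of kit_box between -0.074 and 0.074 m and y of end_cap_1_mid in the frame of kit_box between -0.094 and 0.094 m and z of each of end_cap_1_mid, end_cap_2_mid, end_cap_3_mid, bracket_1_mid, bracket_2_mid in the frame of kit_box below 0.058 m and x of end_cap_2_mid in the frame of kit_box between -0.074 and 0.074 m and y of end_cap_2_mid in the frame of kit_box between -0.094 and 0.094 m and x of end_cap_3_mid in the frame of kit_box between -0.074 and 0.074 m and y of end_cap_3_mid in the frame of kit_box between -0.094 and 0.094 m and x of bracket_1_mid in the frame of kit_box between -0.074 and 0.074 m and y of bracket_1_mid in the frame of kit_box between -0.094 and 0.094 m and x of bracket_2_mid in the frame of kit_box between -0.074 and 0.074 m and y of bracket_2_mid in the frame of kit_box between -0.094 and 0.094 m), for 0.2 s.
3. the tray is closed over them (value of joint tray_arm below 0.08 rad and x of end_cap_1_mid in the frame of kit_box between -0.074 and 0.074 m and y of end_cap_1_mid in the frame of kit_box between -0.094 and 0.094 m and z of each of end_cap_1_mid, end_cap_2_mid, end_cap_3_mid, bracket_1_mid, bracket_2_mid in the frame of kit_box below 0.058 m and x of end_cap_2_mid in the frame of kit_box between -0.074 and 0.074 m and y of end_cap_2_mid in the frame of kit_box between -0.094 and 0.094 m and x of end_cap_3_mid in the frame of kit_box between -0.074 and 0.074 m and y of end_cap_3_mid in the frame of kit_box between -0.094 and 0.094 m and x of bracket_1_mid in the frame of kit_box between -0.074 and 0.074 m and y of bracket_1_mid in the frame of kit_box between -0.094 and 0.094 m and x of bracket_2_mid in the frame of kit_box between -0.074 and 0.074 m and y of bracket_2_mid in the frame of kit_box between -0.094 and 0.094 m), for 0.2 s.
4. the button is held at its halfway stop for 0.7 s (value of joint tray_arm below 0.08 rad and value of joint button_cap above 0.006 m and value of joint button_core below 0.0025 m), for 0.7 s.
5. the button is pressed fully down (value of joint tray_arm below 0.08 rad and value of joint button_core above 0.005 m), for 0.05 s.
At the end, for the whole second after the job is handed in: The tray is closed (within 0.08 rad), the centre of every end cap and bracket present lies inside the compartment's walls and below the tray, all at rest, and the button is up again (all of step 3 and linear speed of each of end_cap_1, end_cap_2, end_cap_3, bracket_1, bracket_2 below 0.03 m/s and value of joint button_cap below 0.002 m and value of joint button_core below 0.0015 m); the robot touches nothing.
It fails at once if the wooden block is moved more than 40 mm (distance of wood_block_mid from where it was at the start of the episode above 0.04 m).
Of end_cap_1, end_cap_2, end_cap_3, bracket_1, bracket_2 only 3 to 5 are there at a start; the rules pass over those that are not, and their reading is None.
At some moment in a run one of end_cap_1, end_cap_2, end_cap_3, bracket_1, bracket_2 may be knocked a few centimetres aside while the robot is not near it.
It also fails if it takes over 210 s, if anything falls off the work surface, if the arm or the gripper's body presses on something with over 40 N, if the wrist force passes 120 N, or if a joint passes its speed limit or range.

## Working session

There is one attempt and no reset: what is moved stays moved. The work goes in short steps, Python scripts to look and compute and a tool call to move; the robot and the scene stay as the last step left them, time stands still between calls to the robot, and variables do not carry over. Pictures are saved under pics/ and viewed, at most 14 in all, crops included, and the job is handed in when it is done.

Besides the shell and the picture viewer there is one more tool, called by a JSON object that holds its "name" and its "arguments", one argument or row to a line. servo_tool: Moves the arm, as the interface text tells. Its arguments: {"type":"object","properties":{"targets":{"type":"array"}},"required":["targets"]}

```bash
mkdir -p pics
cat > h.py <<'E'
import numpy as np, cv2
from scipy.spatial.transform import Rotation as R
from workcell import manip
def snap(n,save=None):
    s=manip.snapshot(n)
    if save: cv2.imwrite('pics/'+save,s['pixels'])
    return s
def Rc(s):
    o=np.array(s['orientation'],float)
    return o if o.shape==(3,3) else R.from_euler('xyz',o).as_matrix()
def K(s): return np.array([[s['fx'],0,s['cx']],[0,s['fy'],s['cy']],[0,0,1.]])
def ray(s,uv):
    p=cv2.undistortPoints(np.array(uv,float).reshape(-1,1,2),K(s),np.array(s['distortion'],float)).reshape(-1,2)
    return np.c_[p,np.ones(len(p))]@Rc(s).T
def onplane(s,uv,z):
    d=ray(s,uv); e=np.array(s['eye'],float)
    return e+d*((z-e[2])/d[:,2])[:,None]
def proj(s,P):
    P=np.array(P,float).reshape(-1,3); r=Rc(s).T; t=-r@np.array(s['eye'],float)
    return cv2.projectPoints(P,cv2.Rodrigues(r)[0],t,K(s),np.array(s['distortion'],float))[0].reshape(-1,2)
E
python3 - <<'E'
from h import *
for n in('top','scene'):
    s=snap(n,n+'0.png'); print(n,s['eye'],s['orientation'],s['fx'],s['distortion'])
st=manip.state(); print(st['position'],st['orientation'],st['wrist_force'],st['gripper_width'])
E
```

```text
top [ 292.69643533  -28.77664039 1394.88347194] [-2.94886835  0.01055278 -1.55282467] 365.0096696977908 [-0.05744996  0.          0.          0.          0.        ]
scene [ 152.48688826 -670.98367117  811.57109368] [-2.32568888  0.01103762 -0.52646898] 363.36232551555236 [-0.04808045  0.          0.          0.          0.        ]
[ 155.93052909 -526.69556657  199.34820875] [-3.13950827e+00  4.37823461e-05  2.87825997e-01] [1.11076305 0.67734943 0.07621799] 0.9996569945541521
```

View pics/top0.png

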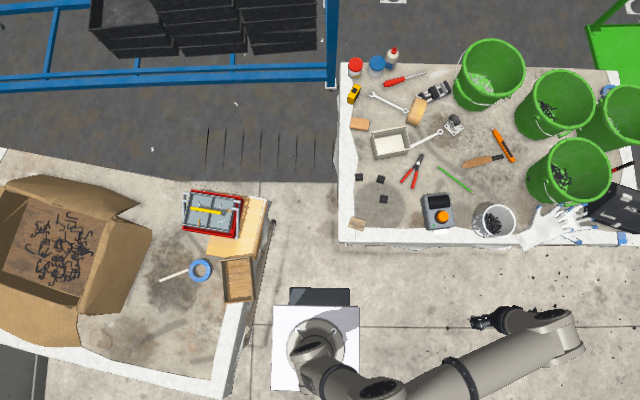

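View pics/scene0.png

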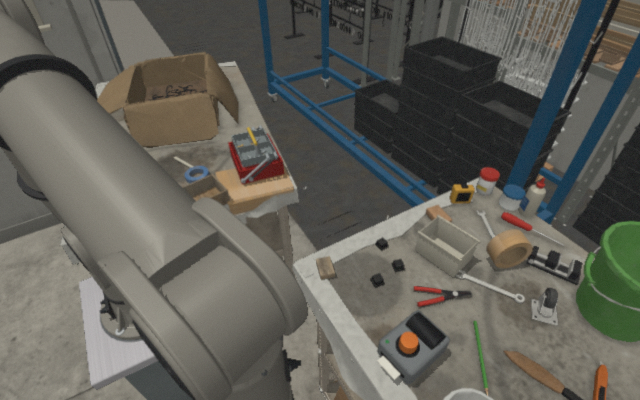

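The top view shows the red box at about (213,213), the printer at (437,210) with its button at (442,216), and three black caps near (359,177), (380,177) and (383,199). Wooden pieces lie at (357,224) and (360,124). There is a possible bracket at (453,125), so I'll zoom in.

Run:
```python
from h import *
a=cv2.imread('pics/top0.png');b=cv2.imread('pics/scene0.png')
c=cv2.resize(a[40:250,335:545],(600,600),interpolation=cv2.INTER_CUBIC)
cv2.imwrite('pics/c1.png',c)
c=cv2.resize(b[170:400,300:600],(782,600),interpolation=cv2.INTER_CUBIC)
cv2.imwrite('pics/c2.png',c)
c1=cv2.resize(a[170:260,160:280],(400,300),interpolation=cv2.INTER_CUBIC)
c2=cv2.resize(b[110:200,205:325],(400,300),interpolation=cv2.INTER_CUBIC)
cv2.imwrite('pics/c3.png',np.hstack([c1,c2]))
```

```text
(no output)
```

View pics/c1.png

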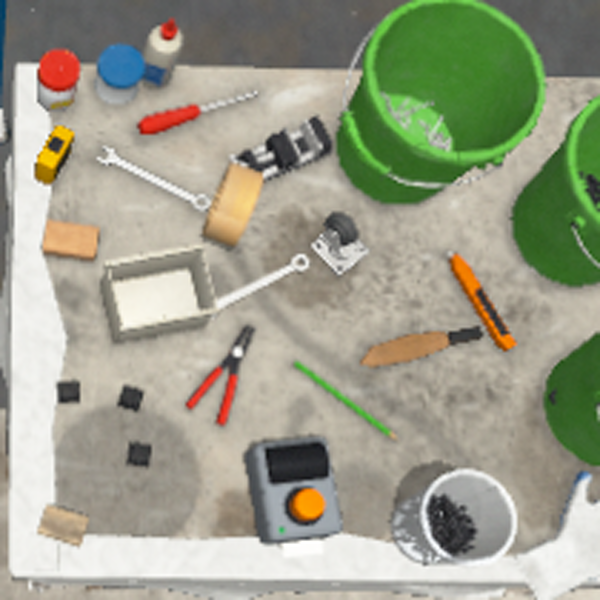

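View pics/c2.png

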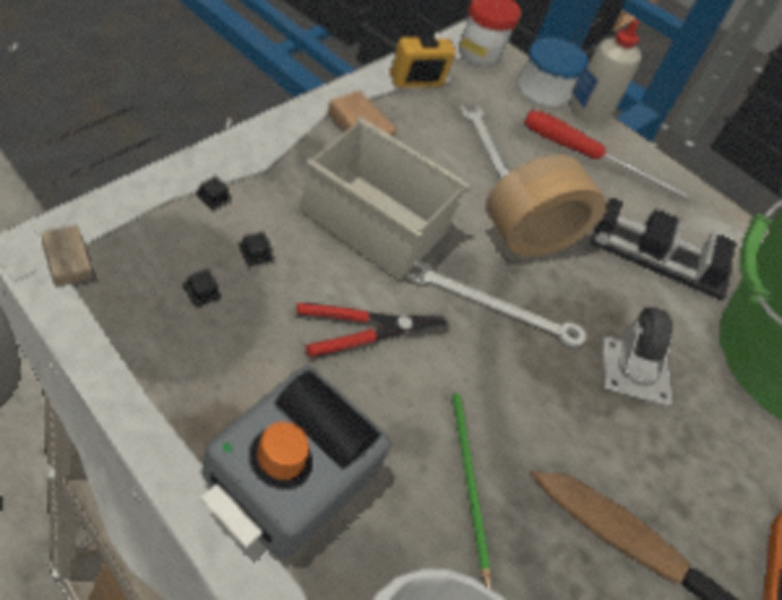

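View pics/c3.png

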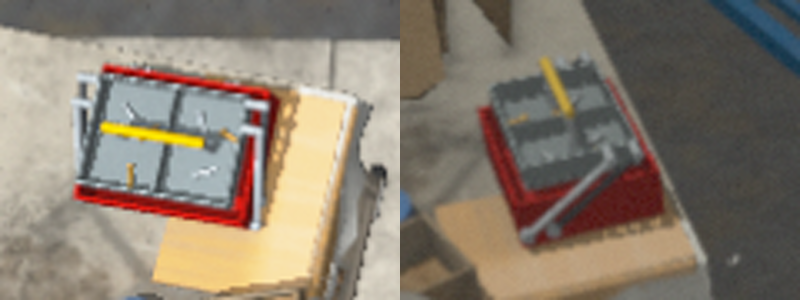

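These views show exactly three end caps and no brackets: the grey object with a wheel is a caster. The box's links lean away from the robot, so box +x points towards the robot. Next I'll measure everything.

```bash
cat >> h.py <<'E'
def blobs(s,fn,roi,amin=15):
    x0,y0,x1,y1=roi; hsv=cv2.cvtColor(s['pixels'],cv2.COLOR_BGR2HSV).astype(int)
    m=np.zeros(hsv.shape[:2],np.uint8); m[y0:y1,x0:x1]=fn(hsv[y0:y1,x0:x1])*255
    n,l,st,c=cv2.connectedComponentsWithStats(m)
    return [(c[i],st[i,4],np.argwhere(l==i)[:,::-1].astype(float)) for i in range(1,n) if st[i,4]>=amin]
yel=lambda h:(abs(h[...,0]-25)<6)&(h[...,1]>170)&(h[...,2]>130)
ora=lambda h:(abs(h[...,0]-13)<5)&(h[...,1]>190)&(h[...,2]>120)
blk=lambda h:(h[...,2]<75)
red=lambda h:((h[...,0]<6)|(h[...,0]>172))&(h[...,1]>150)&(h[...,2]>50)
def tri(a,ua,b,ub):
    A=ray(a,ua);B=ray(b,ub);o=[]
    for da,db in zip(A,B):
        e=np.array(b['eye'],float)-a['eye']; t=np.linalg.lstsq(np.c_[da,-db],e,rcond=None)[0]
        p=a['eye']+da*t[0];q=b['eye']+db*t[1];o.append(np.r_[(p+q)/2,np.linalg.norm(p-q)])
    return np.round(np.array(o),1)
def major(P):
    r=cv2.minAreaRect(P.astype(np.float32)); return r
E
python3 - <<'E'
from h import *
np.set_printoptions(suppress=True,precision=1)
t=snap('top');s=snap('scene')
ct=blobs(t,blk,(345,165,400,210));cs=blobs(s,blk,(365,230,410,290))
for n,S,B in(('t',t,ct),('s',s,cs)):
    for c,a,P in B: print('cap',n,c,a,onplane(S,[c],12 if n=='t' else 10)[0], major(onplane(S,P,10)[:,:2]))
bt=blobs(t,ora,(425,200,460,230));bs=blobs(s,ora,(390,325,430,360))
print('btn',[(c,a,onplane(t,[c],97)) for c,a,P in bt],[(c,a,onplane(s,[c],93)) for c,a,P in bs])
ht=blobs(t,yel,(180,195,240,225));hs=blobs(s,yel,(235,120,275,155))
for S,B in((t,ht),(s,hs)):
    for c,a,P in B: print('handle',c,a,onplane(S,[c],124),major(onplane(S,P,126)[:,:2]))
print(tri(t,[ht[0][0]],s,[hs[0][0]]),tri(t,[bt[0][0]],s,[bs[0][0]]))
rt=blobs(t,red,(170,180,260,250))
P=np.vstack([b[2] for b in rt]); print('red',len(P),major(onplane(t,P,60)[:,:2]))
# printer body top grey approx edges
E
```

```text
cap t [358.7 176.8] 40 [ 640.3 -156.3   12. ] ((640.2166137695312, -157.50804138183594), (24.11757469177246, 23.633710861206055), 0.9133299589157104)
cap t [380.3 179.2] 50 [ 632.4 -240.5   12. ] ((633.1217651367188, -240.7128143310547), (27.01213264465332, 28.140111923217773), 71.49126434326172)
cap t [383.3 198.7] 51 [ 555.2 -251.    12. ] ((556.1235961914062, -252.00173950195312), (27.08576774597168, 27.50286293029785), 89.0395278930664)
cap s [381.5 243.8] 101 [ 639.3 -160.    10. ] ((640.352783203125, -160.1483612060547), (33.9709587097168, 34.30318069458008), 2.925846576690674)
cap s [397.8 265.5] 122 [ 630.9 -245.5   10. ] ((630.7965087890625, -244.69525146484375), (37.72215270996094, 31.814882278442383), 73.32861328125)
cap s [377.1 280.3] 146 [ 553.  -255.8   10. ] ((553.1631469726562, -255.68821716308594), (38.06673812866211, 33.903995513916016), 81.76261901855469)
btn [(array([440.2, 216.9]), np.int32(37), array([[ 475.5, -441.5,   97. ]]))] []
handle [205.1 210. ] 95 [[483.  398.7 124. ]] ((482.9790954589844, 398.72711181640625), (111.38163757324219, 11.096200942993164), 82.39398193359375)Traceback (most recent call last):
  File "<stdin>", line 12, in <module>
IndexError: list index out of range
```

Run:
```python
from h import *
np.set_printoptions(suppress=True,precision=1)
t=snap('top');s=snap('scene')
yel2=lambda h:(abs(h[...,0]-24)<8)&(h[...,1]>130)&(h[...,2]>100)
ora2=lambda h:(abs(h[...,0]-12)<8)&(h[...,1]>150)&(h[...,2]>90)
for S,B,z in((t,blobs(t,ora2,(425,200,460,230)),97),(s,blobs(s,ora2,(385,320,435,365)),97)):
    for c,a,P in B:
        (mc,r)=cv2.minEnclosingCircle(P.astype(np.float32)); print('btn',c,a,mc,r,onplane(S,[c],z),major(onplane(S,P,z)[:,:2]))
for S,B in((t,blobs(t,yel2,(180,195,240,225))),(s,blobs(s,yel2,(235,120,275,158)))):
    for c,a,P in B: print('handle',c,a,onplane(S,[c],124),major(onplane(S,P,126)[:,:2]))
for S,roi in((t,(170,180,260,250)),(s,(215,130,300,195))):
    P=np.vstack([b[2] for b in blobs(S,red,roi)]); print('red',len(P),major(onplane(S,P,60)[:,:2]),cv2.boundingRect(P.astype(np.float32)))
w=onplane(t,[[357,224],[360,124]],20);print(w)
print(tri(t,[[358.7,176.8],[380.3,179.2],[383.3,198.7],[441,216]],s,[[381.5,243.8],[397.8,265.5],[377.1,280.3],[409,342]]))
```

```text
btn [442.  216.2] 107 (442.0, 216.5) 6.020897388458252 [[ 478.3 -448.    97. ]] ((478.176025390625, -448.9570007324219), (37.392086029052734, 42.24980926513672), 44.246158599853516)
btn [408.2 342.4] 331 (408.75, 342.5) 10.854247093200684 [[ 473.1 -457.8   97. ]] ((472.7670593261719, -457.631591796875), (47.06623840332031, 36.73112106323242), 49.44441604614258)
handle [205.1 209.8] 105 [[483.4 398.9 124. ]] ((483.5723876953125, 398.65863037109375), (111.32376098632812, 13.092528343200684), 82.99920654296875)
handle [251.7 135.8] 50 [[480.8 394.7 124. ]] ((480.665283203125, 392.4911804199219), (113.22053527832031, 9.734000205993652), 82.44241333007812)
red 454 ((480.79376220703125, 390.6419677734375), (206.2593231201172, 157.16123962402344), 81.73831939697266) (182, 190, 62, 48)
red 554 ((472.7818908691406, 359.0949401855469), (254.05006408691406, 157.46034240722656), 80.68478393554688) (229, 142, 55, 39)
[[ 454.7 -148.8   20. ]
 [ 856.1 -161.5   20. ]]
[[ 642.2 -156.9    5.3    0.2]
 [ 634.5 -241.8    3.2    0.4]
 [ 556.6 -252.3    3.2    0.3]
 [ 483.  -451.6   76.6    2.6]]
```

Handle middle is at about (482, 397, 124), with box yaw about 172.5° and a residual of 2–4 mm between views. The caps are at about (640,-158), (632,-243) and (554,-253), and the button at about (476,-452). All are within reach, so I'll turn the wrist to grip across box x (tool yaw 1.44) while rising.

{"name": "servo_tool", "arguments": {
  "targets": [
    [[0,0,-0.5,0,0,-0.115,8.5],[0,0,-0.5,0,0,-0.115,8.5],[0,0,-0.5,0,0,-0.115,8.5],[0,0,-0.5,0,0,-0.115,8.5],[0,0,-0.5,0,0,-0.115,8.5],[0,0,-0.5,0,0,-0.115,8.5],[0,0,-0.5,0,0,-0.115,8.5],[0,0,-0.5,0,0,-0.115,8.5],[0,0,-0.5,0,0,-0.115,8.5],[0,0,-0.5,0,0,-0.115,8.5],[0,0,0,0,0,0,8.5]]
  ]
}}

```text
time: 1.22
position: [156.3, -528.0, 251.3]
orientation: [3.141, 0.002, 1.44]
wrist_force: [0.1, -0.6, 0.3]
gripper_width: 0.997
grip_force: 0.0
```

```bash
cat >> h.py <<'E'
def d(*goal,yaw=None):
    "tool-frame shift (cm) and tilt/turn (tool rotvec) from measured pose to goal with tool down at yaw"
    st=manip.state(); r=R.from_euler('xyz',st['orientation'])
    v=r.inv().apply(np.array(goal,float)-st['position'])/10
    y=st['orientation'][2] if yaw is None else yaw
    w=(r.inv()*R.from_euler('xyz',[np.pi,0,y])).as_rotvec()
    print(np.round(goal),'shift cm',np.round(v,2),'turn',np.round(w,3))
def stt():
    s=manip.state(); print('t',round(s['time'],2),np.round(s['position'],1),np.round(s['orientation'],3),'F',np.round(s['wrist_force'],1),'g',round(s['gripper_width'],3),round(s['grip_force'],1),'q',np.round(s['q'],2))
E
python3 -c "
from h import *
stt();d(500,0,250,yaw=1.44);d(480,397,250,yaw=1.44)"
```

```text
t 1.22 [ 156.3 -528.   251.3] [3.141e+00 2.000e-03 1.440e+00] F [ 0.1 -0.6  0.3] g 0.997 0.0 q [ 1.37  0.3  -0.16  1.41  0.05  1.44  1.08]
[500   0 250] shift cm [56.84 27.17  0.06] turn [ 0.001  0.002 -0.   ]
[480 397 250] shift cm [ 9.593e+01  1.999e+01 -2.000e-02] turn [ 0.001  0.002 -0.   ]
```

{"name": "servo_tool", "arguments": {
  "targets": [
    [[3.5,1.7,0,0,0,0,8.5],[3.5,1.7,0,0,0,0,8.5],[3.5,1.7,0,0,0,0,8.5],[3.5,1.7,0,0,0,0,8.5],[3.5,1.7,0,0,0,0,8.5],[3.5,1.7,0,0,0,0,8.5],[3.5,1.7,0,0,0,0,8.5],[3.5,1.7,0,0,0,0,8.5],[3.5,1.7,0,0,0,0,8.5],[3.5,1.7,0,0,0,0,8.5],[3.5,1.7,0,0,0,0,8.5],[3.5,1.7,0,0,0,0,8.5]]
  ]
}}

```text
time: 2.22
position: [414.5, -136.5, 250.3]
orientation: [3.141, 0.001, 1.434]
wrist_force: [0.9, -1.1, -0.0]
gripper_width: 0.996
grip_force: 0.0
```

{"name": "servo_tool", "arguments": {
  "targets": [
    [[3.7,1.6,0,0,0,0,8.5],[3.7,1.6,0,0,0,0,8.5],[3.7,1.6,0,0,0,0,8.5],[3.7,1.6,0,0,0,0,8.5],[4.0,0,0,0,0,0,8.5],[4.0,0,0,0,0,0,8.5],[4.0,0,0,0,0,0,8.5],[4.0,0,0,0,0,0,8.5],[4.0,0,0,0,0,0,8.5],[4.0,0,0,0,0,0,8.5],[0,0,0,0,0,0,8.5],[0,0,0,0,0,0,8.5]]
  ]
}}

```text
time: 3.22
position: [527.2, 241.9, 249.5]
orientation: [-3.139, -0.001, 1.443]
wrist_force: [-0.6, -0.2, 0.4]
gripper_width: 0.996
grip_force: 0.0
```

```bash
python3 -c "
from h import *
stt();d(481.5,397,170,yaw=1.44);d(481.5,397,106,yaw=1.44)"
```

```text
t 3.22 [527.2 241.9 249.5] [-3.139e+00 -1.000e-03  1.443e+00] F [-0.6 -0.2  0.4] g 0.996 0.0 q [ 0.04  0.45 -0.77  1.31  0.31  1.5  -0.82]
[482. 397. 170.] shift cm [14.79 -6.5   7.98] turn [-0.002 -0.001  0.003]
[482. 397. 106.] shift cm [14.78 -6.48 14.38] turn [-0.002 -0.001  0.003]
```

{"name": "servo_tool", "arguments": {
  "targets": [
    [[2.5,-1.1,0.8,0,0,0,8.5],[2.5,-1.1,0.8,0,0,0,8.5],[2.5,-1.1,0.8,0,0,0,8.5],[2.5,-1.1,0.8,0,0,0,8.5],[2.4,-1.1,0.8,0,0,0,8.5],[2.4,-1.0,0.8,0,0,0,8.5],[0,0,2.0,0,0,0,8.5],[0,0,2.0,0,0,0,8.5],[0,0,2.0,0,0,0,8.5],[0,0,2.0,0,0,0,8.5],[0,0,1.4,0,0,0,8.5],[0,0,0,0,0,0,8.5]]
  ]
}}

```text
time: 4.22
position: [483.9, 388.3, 104.2]
orientation: [-3.138, 0.008, 1.433]
wrist_force: [-0.1, 0.5, 0.2]
gripper_width: 0.995
grip_force: 0.0
```

```bash
python3 -c "
from h import *
stt();d(481.5,397,107,yaw=1.44)
t=snap('top');c=t['pixels'][160:260,150:290];cv2.imwrite('pics/g1.png',cv2.resize(c,(700,500),interpolation=cv2.INTER_CUBIC))"
```

```text
t 4.22 [483.9 388.3 104.2] [-3.138  0.008  1.433] F [-0.1  0.5  0.2] g 0.995 0.0 q [-0.25  0.63 -0.73  1.42  0.43  1.26 -1.15]
[482. 397. 107.] shift cm [ 0.83 -0.36 -0.29] turn [-0.003  0.008 -0.007]
```

View pics/g1.png

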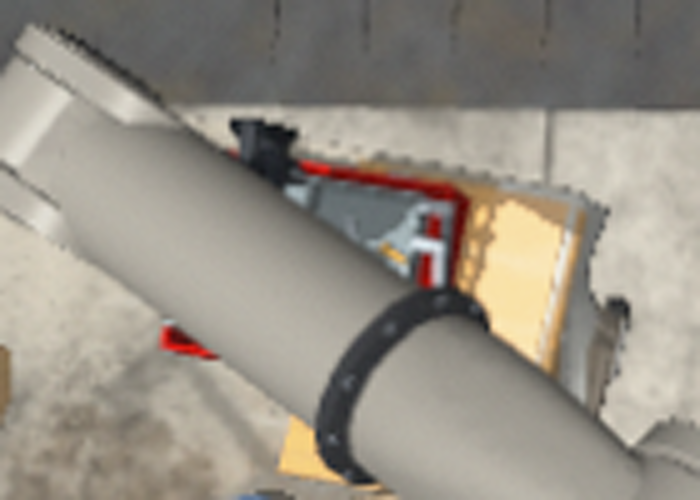

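The forearm hides the handle, but there is no contact and the pose is about 9 mm short along the bar. I'll correct and close.

{"name": "servo_tool", "arguments": {
  "targets": [
    [[0.8,-0.2,-0.2,0,0,0,8.5],[0,0,0,0,0,0,5],[0,0,0,0,0,0,3],[0,0,0,0,0,0,0],[0,0,0,0,0,0,0],[0,0,0,0,0,0,0],[0,0,0,0,0,0,0],[0,0,0,0,0,0,0],[0,0,0,0,0,0,0],[0,0,0,0,0,0,0]]
  ]
}}

```text
time: 5.1
position: [483.1, 401.4, 110.2]
orientation: [-3.142, 0.0, 1.438]
wrist_force: [-0.4, -0.1, -0.4]
gripper_width: -0.003
grip_force: 0.0
```

```bash
python3 -c "
from h import *
stt();np.set_printoptions(suppress=True,precision=2)
st=manip.state();p0=np.array(st['position']);r=R.from_euler('xyz',st['orientation'])
b=np.deg2rad(172.5);ux=np.array([np.cos(b),np.sin(b),0]);uz=np.array([0,0,1.])
D=lambda q:ux*120*(np.cos(.614)-np.cos(.614+q))+uz*120*(np.sin(.614+q)-np.sin(.614))
Q=np.linspace(0,1.83,13);
for a,c in zip(Q,Q[1:]): print(round(c,2),r.inv().apply(D(c)-D(a))/10, D(c))"
```

```text
t 5.1 [483.1 401.4 110.2] [-3.142  0.     1.438] F [-0.4 -0.1 -0.4] g -0.003 0.0 q [-0.27  0.64 -0.73  1.39  0.43  1.27 -1.16]
0.15 [-0.   -1.16 -1.41] [-11.54   1.52  14.1 ]
0.3 [-0.   -1.36 -1.22] [-25.07   3.3   26.26]
0.46 [-0.   -1.53 -0.99] [-40.28   5.3   36.21]
0.61 [-0.   -1.67 -0.75] [-56.81   7.48  43.72]
0.76 [-0.   -1.76 -0.49] [-74.27   9.78  48.61]
0.92 [-0.   -1.82 -0.22] [-92.27  12.15  50.76]
1.07 [-0.   -1.83  0.06] [-110.39   14.53   50.13]
1.22 [-0.   -1.8   0.34] [-128.2    16.88   46.73]
1.37 [-0.   -1.72  0.61] [-145.29   19.13   40.64]
1.52 [-0.   -1.61  0.86] [-161.26   21.23   32.01]
1.68 [-0.   -1.46  1.1 ] [-175.76   23.14   21.02]
1.83 [-0.   -1.28  1.31] [-188.42   24.81    7.95]
```

The gripper shut on nothing, so I'll check the handle height by triangulating the earlier pixels and look at the scene view.

```bash
python3 -c "
from h import *
s=snap('scene');t=snap('top')
print(tri(t,[[205.1,209.8]],s,[[251.7,135.8]]))
print(proj(s,[[482,397,124]]),proj(t,[[482,397,124]]),proj(s,[manip.state()['position']]))
cv2.imwrite('pics/g2.png',cv2.resize(s['pixels'][85:205,190:350],(800,600),interpolation=cv2.INTER_CUBIC))"
```

```text
[[483.3 400.3 120.4   1.6]]
[[251.78557546 135.4269684 ]] [[205.59557355 210.24433142]] [[252.1544944  138.09287973]]
```

View pics/g2.png

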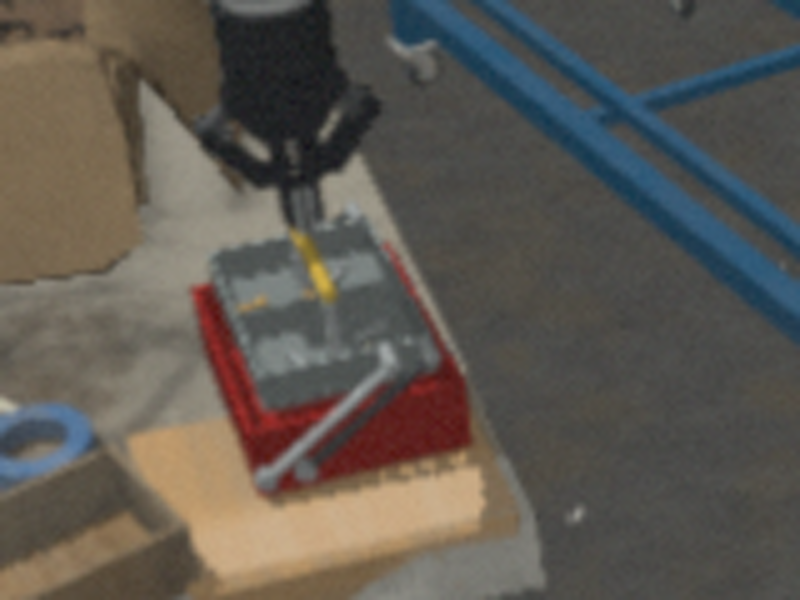

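```bash
python3 -c "
from h import *
s=snap('scene');t=snap('top')
stt()
p=np.array(manip.state()['position'])
print('start tip in top',proj(t,[[156,-527,200],[156,-527,250]]))
for z in (0,20,40,60,100,130):print(z,proj(s,[p+[0,0,z]]), proj(t,[p+[0,0,z]]))
a=cv2.imread('pics/top0.png')[280:370,440:600];cv2.imwrite('pics/g3.png',cv2.resize(a,(640,360),interpolation=cv2.INTER_CUBIC))
"
```

```text
t 5.3 [483.1 401.5 110.2] [-3.142  0.     1.438] F [-0.4 -0.2 -0.5] g -0.0 0.0 q [-0.27  0.64 -0.73  1.39  0.43  1.27 -1.16]
start tip in top [[480.60032797 312.56990031]
 [487.41136523 314.51999211]]
0 [[252.14675299 138.08692447]] [[205.61366627 210.50146217]]
20 [[251.35172582 133.21342621]] [[203.81495693 209.63948344]]
40 [[250.54110915 128.23758172]] [[201.96148525 208.75099746]]
60 [[249.71449527 123.15643236]] [[200.05073505 207.8347731 ]]
100 [[248.01158977 112.66588611]] [[196.04654768 205.91379506]]
130 [[246.68922259 104.49805946]] [[192.87193499 204.38990144]]
```

View pics/g3.png

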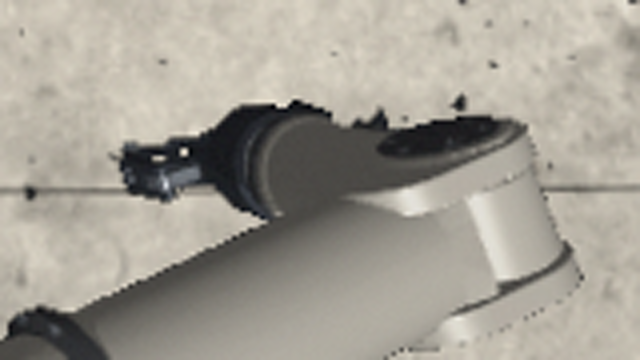

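Finger images and the reported TCP don't agree. I'll rise 8 cm with the fingers shut and locate the tips in the images.

{"name": "servo_tool", "arguments": {
  "targets": [
    [[0,0,-2,0,0,0,0],[0,0,-2,0,0,0,0],[0,0,-2,0,0,0,0],[0,0,-2,0,0,0,0],[0,0,0,0,0,0,0],[0,0,0,0,0,0,0]]
  ]
}}

```text
time: 5.8
position: [483.6, 402.4, 191.6]
orientation: [3.14, -0.002, 1.438]
wrist_force: [0.1, -0.5, -0.3]
gripper_width: -0.002
grip_force: 0.0
```

```bash
python3 -c "
from h import *
s=snap('scene');t=snap('top')
stt()
p=np.array(manip.state()['position'])
def mark(S,P,col,off,k):
    pass
a=s['pixels'][70:190,200:320];A=cv2.resize(a,(600,600),interpolation=cv2.INTER_CUBIC)
u=proj(s,[p,p+[0,0,19]]);print(u)
for q in u: cv2.circle(A,tuple(int(v) for v in (q-[200,70])*5),4,(0,255,0),1)
cv2.imwrite('pics/g4.png',A)
"
```

```text
t 5.9 [482.8 400.9 189.2] [-3.141e+00  2.000e-03  1.438e+00] F [-0.5 -0.8  0.3] g 0.001 0.0 q [-0.27  0.58 -0.75  1.27  0.39  1.43 -1.13]
[[248.88795599 118.34134336]
 [248.07168274 113.31265718]]
```

View pics/g4.png

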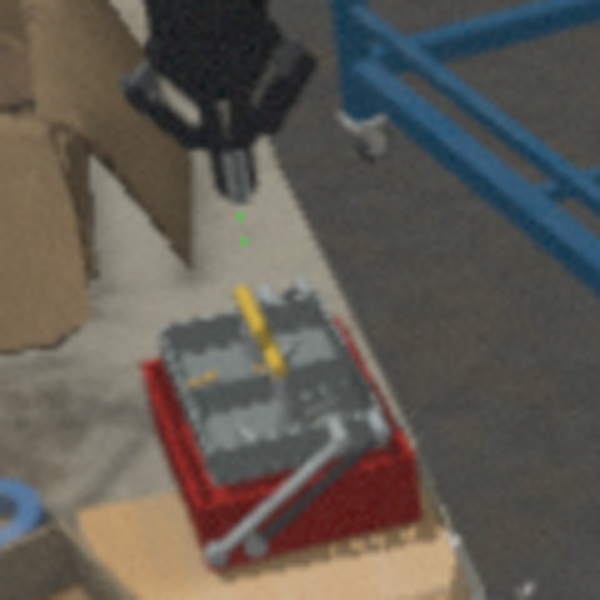

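The tips show at crop (238,203), i.e. px (247.6,110.6), against a projected TCP of (248.9,118.3). They stand about 30 mm above the reported TCP, which explains the empty grip. Opening and descending to state z = 76 is safe in either case: the gripper body stays above the bar and the open tips stay above the tray floor.

{"name": "servo_tool", "arguments": {
  "targets": [
    [[0,0,0,0,0,0,8.5],[0,0,0,0,0,0,8.5],[0,0,0,0,0,0,8.5],[0,0,0,0,0,0,8.5],[0,0,0,0,0,0,8.5],[0,0,0,0,0,0,8.5],[0,0,2,0,0,0,8.5],[0,0,2,0,0,0,8.5],[0,0,2,0,0,0,8.5],[0,0,1.5,0,0,0,8.5],[0,0,0,0,0,0,8.5],[0,0,0,0,0,0,8.5]]
  ]
}}

```text
time: 6.9
position: [482.8, 400.9, 114.7]
orientation: [-3.14, 0.001, 1.438]
wrist_force: [-0.5, 0.1, 0.7]
gripper_width: 0.992
grip_force: 0.0
```

{"name": "servo_tool", "arguments": {
  "targets": [
    [[0,0,1,0,0,0,8.5],[0,0,1,0,0,0,8.5],[0,0,1,0,0,0,8.5],[0,0,0.8,0,0,0,8.5],[0,0,0,0,0,0,8.5],[0,0,0,0,0,0,8.5],[0,0,0,0,0,0,8.5]]
  ]
}}

```text
time: 7.48
position: [483.2, 401.7, 77.5]
orientation: [3.141, -0.0, 1.438]
wrist_force: [-0.6, 0.2, 0.3]
gripper_width: 0.999
grip_force: 0.0
```

```bash
python3 -c "
from h import *
s=snap('scene');stt()
p=np.array(manip.state()['position'])
a=s['pixels'][70:190,200:320];A=cv2.resize(a,(600,600),interpolation=cv2.INTER_CUBIC)
u=proj(s,[p,p+[0,0,19]]);print(u)
cv2.imwrite('pics/g5.png',A)
"
```

```text
t 7.53 [483.4 401.9  77.8] [ 3.141e+00 -1.000e-03  1.438e+00] F [-0.1 -0.7 -0.2] g 0.996 0.0 q [-0.27  0.66 -0.72  1.43  0.45  1.21 -1.18]
[[253.42794642 145.69848739]
 [252.69671835 141.22345874]]
```

View pics/g5.png

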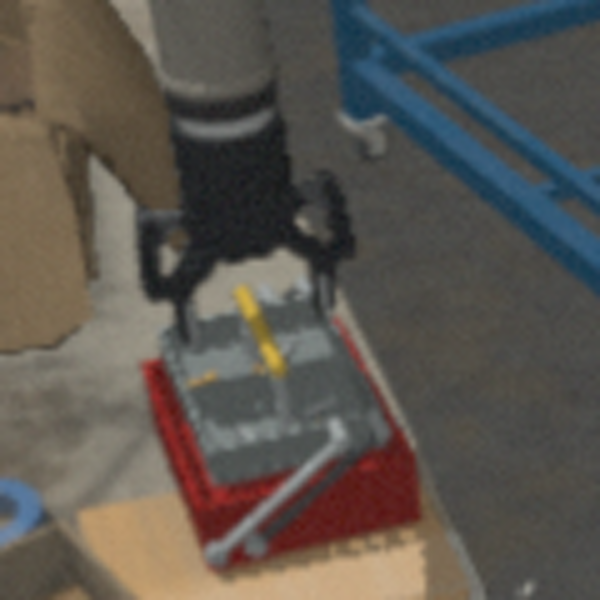

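The open tips show at crop (182,338) and (322,318), so the gripper seems to sit beyond the bar's far end. I'll quantify that using the finger spacing as a range cue.

```bash
python3 -c "
from h import *
np.set_printoptions(suppress=True,precision=1)
s=snap('scene');t=snap('top')
p=np.array(manip.state()['position'])+[0,0,13]
y=np.array([.991,-.132,0])
L=np.array([200+182/5,70+338/5]);Rr=np.array([200+322/5,70+318/5])
print('pred spacing',[proj(s,[p-y*h,p+y*h]) for h in (43,50)],'obs',L,Rr)
for z in (61,91,120): print(z,onplane(s,[L,Rr,(L+Rr)/2],z))
print('box far rim corners etc', onplane(s,[[200+162/5,70+330/5],[200+305/5,70+290/5]],94))
print(manip.state()['joint_efforts'])
cv2.imwrite('pics/t5.png',cv2.resize(t['pixels'][170:400,160:460],(782,600),interpolation=cv2.INTER_CUBIC))
"
```

```text
pred spacing [array([[241.1, 145.4],
       [264.6, 139.9]]), array([[239.2, 145.8],
       [266.4, 139.5]])] obs [236.4 137.6] [264.4 133.6]
61 [[456.2 511.5  61. ]
 [558.7 481.5  61. ]
 [507.2 496.5  61. ]]
91 [[444.1 464.2  91. ]
 [542.5 435.4  91. ]
 [493.  449.8  91. ]]
120 [[432.4 418.5 120. ]
 [526.8 390.9 120. ]
 [479.3 404.7 120. ]]
box far rim corners etc [[434.1 477.4  94. ]
 [545.6 473.5  94. ]]
[  0.  -46.   -9.5 -20.    0.    0.    0. ]
```

View pics/t5.png

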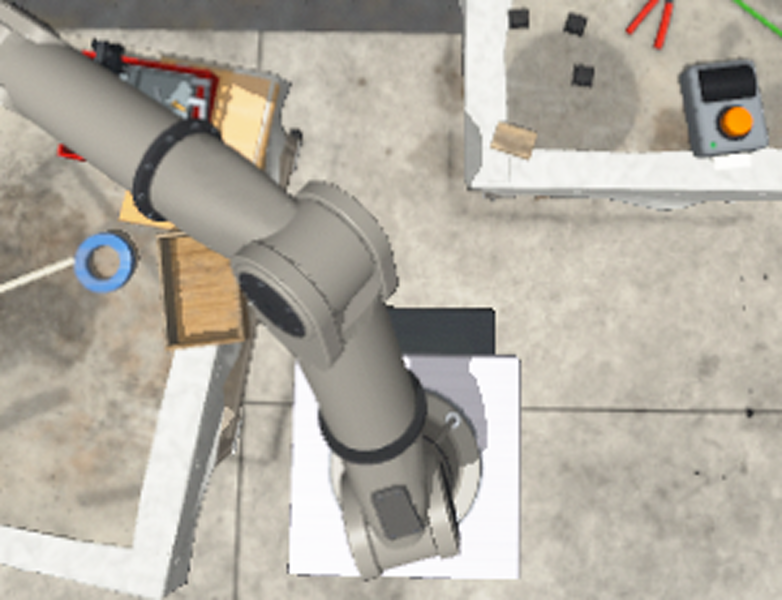

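At z≈120 the tip midpoint's ray gives (479,405), matching the TCP in x,y. So the tips sit about 28 mm higher than reported, and the fingers straddle the bar now. Closing.

{"name": "servo_tool", "arguments": {
  "targets": [
    [[0,0,0,0,0,0,0],[0,0,0,0,0,0,0],[0,0,0,0,0,0,0],[0,0,0,0,0,0,0],[0,0,0,0,0,0,0],[0,0,0,0,0,0,0],[0,0,0,0,0,0,0],[0,0,0,0,0,0,0]]
  ]
}}

```text
time: 8.3
position: [482.7, 401.5, 77.4]
orientation: [-3.141, 0.0, 1.438]
wrist_force: [-0.6, -0.5, 1.3]
gripper_width: 0.116
grip_force: 58.4
```

The bar is gripped: opening about 10 mm, 58 N. Now I'll swing along the arc.

{"name": "servo_tool", "arguments": {
  "targets": [
    [[0,-0.55,-0.72,0,0,0,0],[0,-0.6,-0.69,0,0,0,0],[0,-0.66,-0.63,0,0,0,0],[0,-0.7,-0.59,0,0,0,0],[0,-0.75,-0.52,0,0,0,0],[0,-0.78,-0.47,0,0,0,0],[0,-0.82,-0.4,0,0,0,0],[0,-0.85,-0.35,0,0,0,0],[0,-0.87,-0.28,0,0,0,0],[0,-0.89,-0.21,0,0,0,0],[0,-0.91,-0.14,0,0,0,0],[0,-0.91,-0.08,0,0,0,0]]
  ]
}}

```text
time: 9.3
position: [390.3, 414.5, 128.3]
orientation: [3.141, -0.001, 1.438]
wrist_force: [2.6, 4.3, -6.7]
gripper_width: 0.12
grip_force: 58.3
```

```bash
python3 -c "
from h import *
stt();print(np.array(manip.state()['position'])-[482.7,401.5,77.4])"
```

```text
t 9.3 [390.3 414.5 128.3] [ 3.141e+00 -1.000e-03  1.438e+00] F [ 2.6  4.3 -6.7] g 0.12 58.3 q [-0.31  0.51 -0.78  1.55  0.37  1.23 -1.28]
[-92.40075676  12.99662172  50.94063585]
```

Right on the arc. On to the second half.

{"name": "servo_tool", "arguments": {
  "targets": [
    [[0,-0.92,0,0,0,0,0],[0,-0.91,0.06,0,0,0,0],[0,-0.91,0.14,0,0,0,0],[0,-0.89,0.2,0,0,0,0],[0,-0.87,0.28,0,0,0,0],[0,-0.85,0.33,0,0,0,0],[0,-0.82,0.4,0,0,0,0],[0,-0.79,0.46,0,0,0,0],[0,-0.75,0.53,0,0,0,0],[0,-0.71,0.57,0,0,0,0],[0,-0.66,0.64,0,0,0,0],[0,-0.62,0.67,0,0,0,0]]
  ]
}}

```text
time: 10.3
position: [295.3, 428.0, 86.0]
orientation: [3.14, -0.003, 1.438]
wrist_force: [3.2, 5.8, -3.1]
gripper_width: 0.117
grip_force: 58.8
```

{"name": "servo_tool", "arguments": {
  "targets": [
    [[0,0,0,0,0,0,0],[0,0,0,0,0,0,0],[0,0,0,0,0,0,0]]
  ]
}}

```text
time: 10.55
position: [295.0, 428.1, 85.7]
orientation: [3.141, -0.003, 1.438]
wrist_force: [2.1, 5.5, -4.6]
gripper_width: 0.114
grip_force: 58.8
```

```bash
python3 -c "
from h import *
stt();print(np.array(manip.state()['position'])-[482.7,401.5,77.4])"
```

```text
t 10.55 [295.  428.1  85.7] [ 3.141e+00 -3.000e-03  1.438e+00] F [ 2.1  5.5 -4.6] g 0.114 58.8 q [-0.4   0.46 -0.8   1.74  0.37  1.09 -1.45]
[-187.72486788   26.55492029    8.3421932 ]
```

The tray is open. Release and rise.

{"name": "servo_tool", "arguments": {
  "targets": [
    [[0,0,0,0,0,0,8.5],[0,0,0,0,0,0,8.5],[0,0,0,0,0,0,8.5],[0,0,0,0,0,0,8.5],[0,0,0,0,0,0,8.5],[0,0,-1,0,0,0,8.5],[0,0,-2,0,0,0,8.5],[0,0,-3,0,0,0,8.5],[0,0,-3,0,0,0,8.5],[0,0,-3,0,0,0,8.5],[0,0,-3,0,0,0,8.5],[0,0,0,0,0,0,8.5]]
  ]
}}

```text
time: 11.55
position: [296.0, 430.5, 242.5]
orientation: [3.136, -0.011, 1.438]
wrist_force: [-0.3, 1.1, 0.0]
gripper_width: 0.994
grip_force: 0.0
```

```bash
python3 -c "
from h import *
stt();d(530,100,230);d(555,-253.5,230)
s=snap('scene')
yel2=lambda h:(abs(h[...,0]-24)<8)&(h[...,1]>130)&(h[...,2]>100)
for c,a,P in blobs(s,yel2,(150,100,300,220)): print(c,a,onplane(s,[c],132))
for c,a,P in blobs(s,blk,(365,225,425,300)): print('cap',c,a,onplane(s,[c],10))"
```

```text
t 11.55 [296.  430.5 242.5] [ 3.136 -0.011  1.438] F [-0.3  1.1  0. ] g 0.994 0.0 q [-0.35  0.33 -0.86  1.5   0.25  1.42 -1.35]
[530 100 230] shift cm [-29.68  27.56   1.07] turn [ 0.006 -0.011 -0.   ]
[ 555. -254.  230.] shift cm [-64.39  34.72   0.72] turn [ 0.006 -0.011 -0.   ]
[196.         145.77966102] 59 [[292.98571139 423.94268614 132.        ]]
cap [381.49473684 243.95789474] 95 [[ 639.07766035 -160.42350197   10.        ]]
cap [397.69565217 265.6173913 ] 115 [[ 630.17949838 -245.65013377   10.        ]]
cap [377.03623188 280.38405797] 138 [[ 552.7698028  -255.86048117   10.        ]]
```

The handle is at (293,424), so the tray rests open. On to the caps.

{"name": "servo_tool", "arguments": {
  "targets": [
    [[-2.7,2.5,0,0,0,0,6.5],[-2.7,2.5,0,0,0,0,6.5],[-2.7,2.5,0,0,0,0,6.5],[-2.7,2.5,0,0,0,0,6.5],[-2.7,2.5,0,0,0,0,6.5],[-2.7,2.5,0,0,0,0,6.5],[-2.7,2.5,0,0,0,0,6.5],[-2.7,2.5,0,0,0,0,6.5],[-2.7,2.5,0,0,0,0,6.5],[-2.7,2.5,0,0,0,0,6.5],[-2.7,2.5,0,0,0,0,6.5],[-3,0.6,0,0,0,0,6.5]]
  ]
}}

```text
time: 12.6
position: [532.2, 62.5, 233.8]
orientation: [-3.141, -0.0, 1.436]
wrist_force: [0.6, -0.4, 0.5]
gripper_width: 0.764
grip_force: 0.0
```

{"name": "servo_tool", "arguments": {
  "targets": [
    [[-2.9,0.6,0,0,0,0,6.5],[-2.9,0.6,0,0,0,0,6.5],[-2.9,0.6,0,0,0,0,6.5],[-2.9,0.6,0,0,0,0,6.5],[-2.9,0.6,0,0,0,0,6.5],[-2.9,0.6,0,0,0,0,6.5],[-2.9,0.6,0,0,0,0,6.5],[-2.9,0.6,0,0,0,0,6.5],[-2.9,0.6,0,0,0,0,6.5],[-2.9,0.6,0,0,0,0,6.5],[-2.9,0.6,0,0,0,0,6.5],[0,0,0,0,0,0,6.5]]
  ]
}}

```text
time: 13.6
position: [550.5, -269.3, 233.0]
orientation: [-3.138, 0.005, 1.426]
wrist_force: [-0.7, -1.2, 0.2]
gripper_width: 0.766
grip_force: 0.0
```

```bash
python3 -c "
from h import *
stt();d(555,-253.5,100);d(555,-253.5,-20);p=np.array(manip.state()['position'])
t=snap('top');s=snap('scene')
A=cv2.resize(t['pixels'][140:240,340:460],(480,400),interpolation=cv2.INTER_CUBIC);B=cv2.resize(s['pixels'][180:300,320:416],(320,400),interpolation=cv2.INTER_CUBIC)
cv2.imwrite('pics/k1.png',np.hstack([A,B]));print((proj(t,[p])-[340,140])*4,(proj(s,[p])-[320,180])*3.33)"
```

```text
t 13.6 [ 550.5 -269.3  233. ] [-3.138  0.005  1.426] F [-0.7 -1.2  0.2] g 0.766 0.0 q [ 0.75  0.48 -0.53  1.24  0.24  1.48  0.11]
[ 555. -254.  100.] shift cm [ 1.7   0.26 13.29] turn [-0.004  0.005 -0.   ]
[ 555. -254.  -20.] shift cm [ 1.77  0.3  25.29] turn [-0.004  0.005 -0.   ]
[[238.54307858 190.74459088]] [[231.53208249 152.0948622 ]]
```

View pics/k1.png

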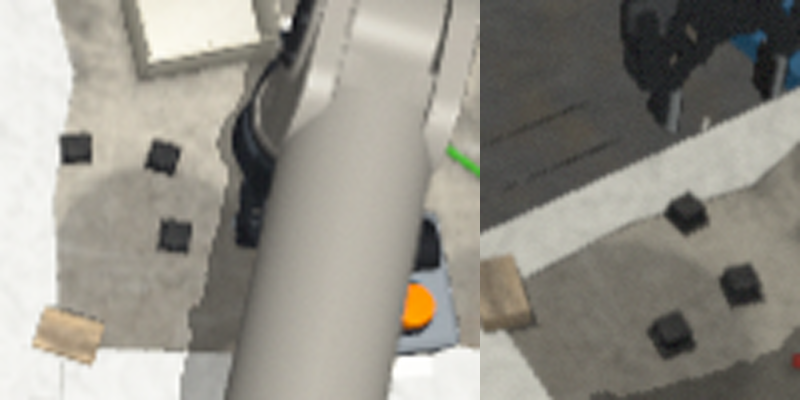

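```bash
python3 -c "
from h import *
t=snap('top');s=snap('scene')
for z in (241,255,269,275): print(z,onplane(s,[[378+0,180+130/3.33],[320+297/3.33,180+90/3.33],[393.6,213]],z).round(1).tolist())
print(onplane(t,[[401.2,200.5]],269))"
```

```text
241 [[535.7, -245.9, 241.0], [619.7, -251.4, 241.0], [577.0, -248.5, 241.0]]
255 [[526.3, -256.3, 255.0], [608.2, -261.7, 255.0], [566.6, -258.9, 255.0]]
269 [[516.9, -266.7, 269.0], [596.7, -272.0, 269.0], [556.2, -269.2, 269.0]]
275 [[512.9, -271.2, 275.0], [591.8, -276.4, 275.0], [551.7, -273.7, 275.0]]
[[ 501.48573022 -265.80323811  269.        ]]
```

The tip ray at z≈270 gives (553,-270), which matches the state x,y. The offset is therefore purely in z (true z ≈ state + 30). I'll descend over cap 3.

{"name": "servo_tool", "arguments": {
  "targets": [
    [[0.6,0.1,3,0,0,0,6.5],[0.6,0.1,3,0,0,0,6.5],[0.6,0.1,3,0,0,0,6.5],[0,0,3,0,0,0,6.5],[0,0,3,0,0,0,6.5],[0,0,3,0,0,0,6.5],[0,0,3,0,0,0,6.5],[0,0,2,0,0,0,6.5],[0,0,1,0,0,0,6.5],[0,0,0,0,0,0,6.5],[0,0,0,0,0,0,6.5]]
  ]
}}

```text
time: 14.72
position: [559.2, -241.0, -4.0]
orientation: [3.141, -0.001, 1.44]
wrist_force: [0.8, -0.3, -0.1]
gripper_width: 0.765
grip_force: 0.0
```

```bash
python3 -c "
from h import *
stt();d(554.5,-254,-22,yaw=1.44)"
```

```text
t 14.72 [ 559.2 -241.    -4. ] [ 3.141e+00 -1.000e-03  1.440e+00] F [ 0.8 -0.3 -0.1] g 0.765 0.0 q [ 0.7   0.66 -0.48  1.58  0.35  0.99 -0.02]
[ 554. -254.  -22.] shift cm [-1.35 -0.3   1.8 ] turn [ 0.001 -0.001 -0.   ]
```

{"name": "servo_tool", "arguments": {
  "targets": [
    [[-1.3,-0.3,0,0,0,0,6.5],[0,0,0.9,0,0,0,6.5],[0,0,0.9,0,0,0,6.5],[0,0,0,0,0,0,6.5],[0,0,0,0,0,0,6.5],[0,0,0,0,0,0,6.5]]
  ]
}}

```text
time: 15.22
position: [554.0, -254.3, -22.7]
orientation: [-3.142, -0.0, 1.438]
wrist_force: [0.2, 0.4, 0.8]
gripper_width: 0.758
grip_force: 0.0
```

{"name": "servo_tool", "arguments": {
  "targets": [
    [[0,0,0,0,0,0,0],[0,0,0,0,0,0,0],[0,0,0,0,0,0,0],[0,0,0,0,0,0,0],[0,0,0,0,0,0,0],[0,0,0,0,0,0,0],[0,0,0,0,0,0,0]]
  ]
}}

```text
time: 15.8
position: [554.6, -254.7, -22.0]
orientation: [3.14, 0.0, 1.438]
wrist_force: [0.1, 1.0, 2.9]
gripper_width: 0.331
grip_force: 61.7
```

Cap gripped (28 mm). Lift and carry it to the far end of the compartment (489,447).

{"name": "servo_tool", "arguments": {
  "targets": [
    [[0,0,-1.5,0,0,0,0],[0,0,-3,0,0,0,0],[0,0,-3.5,0,0,0,0],[0,0,-3.5,0,0,0,0],[2,-0.4,-3,0,0,0,0],[3.6,-0.8,-2,0,0,0,0],[3.8,-0.9,-1.5,0,0,0,0],[3.8,-0.9,-1,0,0,0,0],[3.8,-0.9,0,0,0,0,0],[3.8,-0.9,0,0,0,0,0],[3.8,-0.9,0,0,0,0,0],[3.8,-0.9,0,0,0,0,0]]
  ]
}}

```text
time: 16.8
position: [525.2, 36.5, 166.7]
orientation: [-3.141, 0.001, 1.437]
wrist_force: [0.5, 0.1, -0.8]
gripper_width: 0.332
grip_force: 61.3
```

{"name": "servo_tool", "arguments": {
  "targets": [
    [[3.8,-0.9,0,0,0,0,0],[3.8,-0.9,0,0,0,0,0],[3.8,-0.9,0,0,0,0,0],[3.8,-0.9,0,0,0,0,0],[3.8,-0.9,0,0,0,0,0],[3.8,-0.9,0,0,0,0,0],[3.8,-0.8,0,0,0,0,0],[3.8,-0.8,0,0,0,0,0],[3,-0.7,0,0,0,0,0],[1.5,-0.4,0,0,0,0,0],[0,0,0,0,0,0,0],[0,0,0,0,0,0,0]]
  ]
}}

```text
time: 17.8
position: [491.1, 392.3, 166.1]
orientation: [-3.14, 0.002, 1.44]
wrist_force: [-0.2, -0.2, -0.8]
gripper_width: 0.33
grip_force: 61.3
```

```bash
python3 -c "
from h import *
stt();d(489,447,-10,yaw=1.44)"
```

```text
t 17.8 [491.1 392.3 166.1] [-3.14e+00  2.00e-03  1.44e+00] F [-0.2 -0.2 -0.8] g 0.33 61.3 q [-0.28  0.58 -0.69  1.31  0.36  1.38 -1.09]
[489 447 -10] shift cm [ 5.43 -0.89 17.6 ] turn [-0.001  0.002  0.   ]
```

{"name": "servo_tool", "arguments": {
  "targets": [
    [[1.8,-0.3,0,0,0,0,0],[1.8,-0.3,0,0,0,0,0],[1.8,-0.3,2,0,0,0,0],[0,0,3.5,0,0,0,0],[0,0,3.5,0,0,0,0],[0,0,3,0,0,0,0],[0,0,2.5,0,0,0,0],[0,0,2,0,0,0,0],[0,0,1,0,0,0,0],[0,0,0,0,0,0,0],[0,0,0,0,0,0,0]]
  ]
}}

```text
time: 18.72
position: [491.4, 445.2, -7.7]
orientation: [3.141, 0.001, 1.436]
wrist_force: [-0.8, -0.5, -0.1]
gripper_width: 0.328
grip_force: 61.3
```

{"name": "servo_tool", "arguments": {
  "targets": [
    [[0,0,0,0,0,0,5],[0,0,0,0,0,0,5],[0,0,0,0,0,0,5],[0,0,0,0,0,0,5],[0,0,-1,0,0,0,5],[0,0,-3,0,0,0,5],[0,0,-3.5,0,0,0,5],[0,0,-3.5,0,0,0,5],[0,0,-3.5,0,0,0,5],[0,0,-3.5,0,0,0,5],[0,0,0,0,0,0,6.5]]
  ]
}}

```text
time: 19.63
position: [492.8, 451.1, 182.7]
orientation: [3.132, -0.014, 1.438]
wrist_force: [0.6, 1.4, 0.8]
gripper_width: 0.709
grip_force: 0.0
```

```bash
python3 -c "
from h import *
stt();d(632,-243,166,yaw=1.44)
t=snap('top');s=snap('scene')
for c,a,P in blobs(s,blk,(365,225,425,300)): print('cap',c,a,onplane(s,[c],10))
B=cv2.resize(s['pixels'][85:205,170:330],(640,480),interpolation=cv2.INTER_CUBIC);cv2.imwrite('pics/k2.png',B)"
```

```text
t 19.63 [492.8 451.1 182.7] [ 3.132 -0.014  1.438] F [0.6 1.4 0.8] g 0.709 0.0 q [-0.39  0.64 -0.68  1.17  0.39  1.44 -1.15]
[ 632 -243  166] shift cm [-66.96  23.01   0.93] turn [ 0.009 -0.014 -0.002]
cap [381.4893617 244.0212766] 94 [[ 638.91922008 -160.60852693   10.        ]]
cap [397.68421053 265.57017544] 114 [[ 630.253935   -245.50758218   10.        ]]
```

View pics/k2.png

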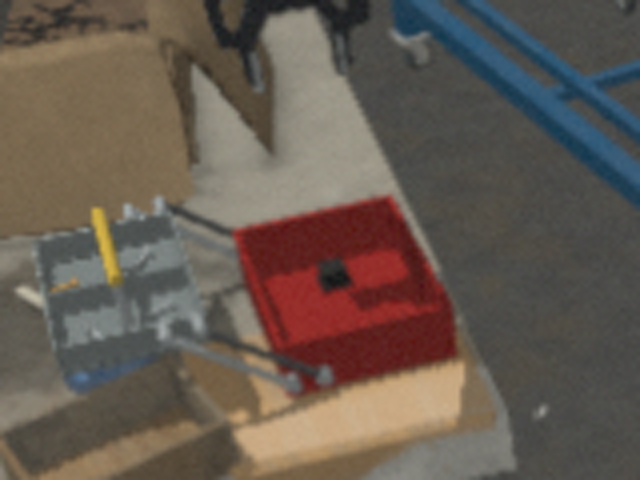

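The cap lies on the compartment floor at crop (333,273), and the tray is open at left. Next is cap 2.

{"name": "servo_tool", "arguments": {
  "targets": [
    [[-2,0.7,0,0,0,0,6.5],[-3.7,1.3,0,0,0,0,6.5],[-3.7,1.3,0,0,0,0,6.5],[-3.7,1.3,0,0,0,0,6.5],[-3.7,1.3,0,0,0,0,6.5],[-3.7,1.3,0,0,0,0,6.5],[-3.7,1.3,0,0,0,0,6.5],[-3.7,1.3,0,0,0,0,6.5],[-3.7,1.3,0,0,0,0,6.5],[-3.7,1.3,0,0,0,0,6.5],[-3.7,1.3,0,0,0,0,6.5],[-3.7,1.3,0,0,0,0,6.5]]
  ]
}}

```text
time: 20.73
position: [581.3, 1.1, 170.9]
orientation: [-3.139, 0.001, 1.438]
wrist_force: [-0.1, 0.7, 0.3]
gripper_width: 0.759
grip_force: 0.0
```

{"name": "servo_tool", "arguments": {
  "targets": [
    [[-3.7,1.2,0,0,0,0,6.5],[-3.7,1.2,0,0,0,0,6.5],[-3.7,1.2,0,0,0,0,6.5],[-3.7,1.2,0,0,0,0,6.5],[-3.7,1.2,0,0,0,0,6.5],[-3.7,1.2,0,0,0,0,6.5],[-2,0.7,0,0,0,0,6.5],[0,0,3,0,0,0,6.5],[0,0,3.5,0,0,0,6.5],[0,0,3,0,0,0,6.5],[0,0,0,0,0,0,6.5],[0,0,0,0,0,0,6.5]]
  ]
}}

```text
time: 21.73
position: [626.0, -246.5, 74.2]
orientation: [-3.135, -0.001, 1.438]
wrist_force: [-0.4, -0.3, 1.6]
gripper_width: 0.759
grip_force: 0.0
```

```bash
python3 -c "
from h import *
stt();d(632,-244,-22,yaw=1.44)
s=snap('scene');print(onplane(s,[[253.3,153.3]],16))
"
```

```text
t 21.73 [ 626.  -246.5   74.2] [-3.135e+00 -1.000e-03  1.438e+00] F [-0.4 -0.3  1.6] g 0.759 0.0 q [ 0.66  0.72 -0.54  1.28  0.36  1.25 -0.02]
[ 632 -244  -22] shift cm [0.31 0.63 9.61] turn [-0.007 -0.001 -0.002]
[[491.28239577 444.74161912  16.        ]]
```

{"name": "servo_tool", "arguments": {
  "targets": [
    [[0.3,0.6,2,0,0,0,6.5],[0,0,3,0,0,0,6.5],[0,0,2.5,0,0,0,6.5],[0,0,1.2,0,0,0,6.5],[0,0,0.7,0,0,0,6.5],[0,0,0,0,0,0,6.5],[0,0,0,0,0,0,6.5]]
  ]
}}

```text
time: 22.37
position: [636.6, -245.1, -14.9]
orientation: [3.138, 0.0, 1.438]
wrist_force: [-0.1, -0.1, 0.8]
gripper_width: 0.763
grip_force: 0.0
```

{"name": "servo_tool", "arguments": {
  "targets": [
    [[0,0,0,0,0,0,0],[0,0,0,0,0,0,0],[0,0,0,0,0,0,0],[0,0,0,0,0,0,0],[0,0,0,0,0,0,0],[0,0,0,0,0,0,0]]
  ]
}}

```text
time: 22.87
position: [636.4, -245.1, -14.7]
orientation: [3.138, 0.001, 1.438]
wrist_force: [-0.2, -0.6, 5.5]
gripper_width: 0.323
grip_force: 57.2
```

Gripped a bit high, so I'll regrip 7 mm lower.

{"name": "servo_tool", "arguments": {
  "targets": [
    [[0,0,0,0,0,0,5.5],[0,0,0,0,0,0,5.5],[0,0,0,0,0,0,5.5],[0,0,0.4,0,0,0,5.5],[0,0,0.4,0,0,0,5.5],[0,0,0,0,0,0,5.5],[0,0,0,0,0,0,0],[0,0,0,0,0,0,0],[0,0,0,0,0,0,0],[0,0,0,0,0,0,0],[0,0,0,0,0,0,0],[0,0,0,0,0,0,0]]
  ]
}}

```text
time: 23.87
position: [635.2, -244.8, -24.8]
orientation: [3.141, 0.0, 1.438]
wrist_force: [-0.9, -0.2, 1.1]
gripper_width: 0.332
grip_force: 58.8
```

```bash
python3 -c "
from h import *
stt();d(482,397,170,yaw=1.44)"
```

```text
t 23.87 [ 635.2 -244.8  -24.8] [3.141 0.    1.438] F [-0.9 -0.2  1.1] g 0.332 58.8 q [ 0.64  0.82 -0.51  1.36  0.42  1.07 -0.07]
[482 397 170] shift cm [ 61.58 -23.68 -19.49] turn [ 0.     0.    -0.002]
```

{"name": "servo_tool", "arguments": {
  "targets": [
    [[0,0,-1.5,0,0,0,0],[0,0,-3,0,0,0,0],[0,0,-3.5,0,0,0,0],[0,0,-3.5,0,0,0,0],[2,-0.7,-3,0,0,0,0],[3.6,-1.4,-2.5,0,0,0,0],[3.6,-1.4,-2,0,0,0,0],[3.6,-1.4,-0.5,0,0,0,0],[3.6,-1.4,0,0,0,0,0],[3.6,-1.4,0,0,0,0,0],[3.6,-1.4,0,0,0,0,0],[3.6,-1.4,0,0,0,0,0]]
  ]
}}

```text
time: 24.87
position: [567.4, 35.2, 167.1]
orientation: [3.141, 0.0, 1.438]
wrist_force: [1.1, -0.3, 0.0]
gripper_width: 0.334
grip_force: 58.7
```

{"name": "servo_tool", "arguments": {
  "targets": [
    [[3.6,-1.4,0,0,0,0,0],[3.6,-1.4,0,0,0,0,0],[3.6,-1.4,0,0,0,0,0],[3.6,-1.4,0,0,0,0,0],[3.6,-1.4,0,0,0,0,0],[3.6,-1.4,0,0,0,0,0],[3.6,-1.4,0,0,0,0,0],[3.6,-1.4,0,0,0,0,0],[3.6,-1.4,0,0,0,0,0],[2,-0.7,0,0,0,0,0],[0,0,0,0,0,0,0],[0,0,0,0,0,0,0]]
  ]
}}

```text
time: 25.87
position: [480.5, 394.0, 166.7]
orientation: [-3.141, -0.0, 1.442]
wrist_force: [1.3, -0.2, 0.2]
gripper_width: 0.334
grip_force: 58.7
```

```bash
python3 -c "
from h import *
stt();d(483,390,-10,yaw=1.44)"
```

```text
t 25.87 [480.5 394.  166.7] [-3.141 -0.     1.442] F [ 1.3 -0.2  0.2] g 0.334 58.7 q [-0.28  0.57 -0.7   1.33  0.36  1.37 -1.1 ]
[483 390 -10] shift cm [-0.37  0.32 17.67] turn [-0.001 -0.     0.002]
```

{"name": "servo_tool", "arguments": {
  "targets": [
    [[-0.4,0.3,2,0,0,0,0],[0,0,3.5,0,0,0,0],[0,0,3.5,0,0,0,0],[0,0,3,0,0,0,0],[0,0,3,0,0,0,0],[0,0,1.8,0,0,0,0],[0,0,0.8,0,0,0,0],[0,0,0,0,0,0,0],[0,0,0,0,0,0,0]]
  ]
}}

```text
time: 26.62
position: [485.7, 387.1, -8.5]
orientation: [3.141, -0.0, 1.436]
wrist_force: [0.3, -0.5, -0.8]
gripper_width: 0.332
grip_force: 58.7
```

{"name": "servo_tool", "arguments": {
  "targets": [
    [[0,0,0,0,0,0,5],[0,0,0,0,0,0,5],[0,0,0,0,0,0,5],[0,0,0,0,0,0,5],[0,0,-1,0,0,0,5],[0,0,-3,0,0,0,5],[0,0,-3.5,0,0,0,5],[0,0,-3.5,0,0,0,5],[0,0,-3.5,0,0,0,5],[0,0,-3.5,0,0,0,5],[0,0,0,0,0,0,6.5]]
  ]
}}

```text
time: 27.53
position: [487.3, 392.4, 180.8]
orientation: [3.131, -0.013, 1.438]
wrist_force: [2.0, 1.0, 0.9]
gripper_width: 0.711
grip_force: 0.0
```

```bash
python3 -c "
from h import *
stt()
s=snap('scene')
for c,a,P in blobs(s,blk,(365,215,425,300)): print('cap',c,a,onplane(s,[c],10))
for c,a,P in blobs(s,blk,(235,140,285,175)): print('in box',c,a,onplane(s,[c],16))
d(640,-159,170,yaw=1.44)"
```

```text
t 27.53 [487.3 392.4 180.8] [ 3.131 -0.013  1.438] F [2.  1.  0.9] g 0.711 0.0 q [-0.27  0.56 -0.71  1.32  0.36  1.38 -1.09]
cap [370.56 219.72] 25 [[669.38865179 -64.40558578  10.        ]]
cap [380.41176471 218.47058824] 17 [[698.73151325 -75.61898725  10.        ]]
cap [381.47368421 243.92631579] 95 [[ 639.0977552  -160.29615392   10.        ]]
in box [252.875 153.25 ] 48 [[490.0200516  445.89193498  16.        ]]
in box [257.72340426 161.82978723] 47 [[484.56627005 385.57623698  16.        ]]
[ 640 -159  170] shift cm [-52.5   22.51   0.42] turn [ 0.007 -0.009 -0.002]
```

Two caps are in, at (490,446) and (485,386). Cap 1 is still at (639,-160).

{"name": "servo_tool", "arguments": {
  "targets": [
    [[-2,0.9,0,0,0,0,6.5],[-3.7,1.6,0,0,0,0,6.5],[-3.7,1.6,0,0,0,0,6.5],[-3.7,1.6,0,0,0,0,6.5],[-3.7,1.6,0,0,0,0,6.5],[-3.7,1.6,0,0,0,0,6.5],[-3.7,1.6,0,0,0,0,6.5],[-3.7,1.6,0,0,0,0,6.5],[-3.7,1.6,0,0,0,0,6.5],[-3.7,1.6,0,0,0,0,6.5],[-3.7,1.6,0,0,0,0,6.5],[-3.7,1.6,0,0,0,0,6.5]]
  ]
}}

```text
time: 28.58
position: [610.8, -61.9, 170.6]
orientation: [-3.141, 0.0, 1.438]
wrist_force: [1.0, 0.9, 0.5]
gripper_width: 0.762
grip_force: 0.0
```

{"name": "servo_tool", "arguments": {
  "targets": [
    [[-3.7,1.6,0,0,0,0,6.5],[-3.6,1.5,0,0,0,0,6.5],[-2,0.9,0,0,0,0,6.5],[0,0,3,0,0,0,6.5],[0,0,3.5,0,0,0,6.5],[0,0,3.5,0,0,0,6.5],[0,0,0,0,0,0,6.5],[0,0,0,0,0,0,6.5],[0,0,0,0,0,0,6.5]]
  ]
}}

```text
time: 29.33
position: [639.7, -157.1, 72.7]
orientation: [3.139, -0.0, 1.438]
wrist_force: [-0.6, 0.4, 0.2]
gripper_width: 0.762
grip_force: 0.0
```

```bash
python3 -c "
from h import *
stt();d(641,-160,-22,yaw=1.44)
"
```

```text
t 29.33 [ 639.7 -157.1   72.7] [ 3.139 -0.     1.438] F [-0.6  0.4  0.2] g 0.762 0.0 q [ 0.56  0.69 -0.57  1.35  0.37  1.21 -0.17]
[ 641 -160  -22] shift cm [-0.27  0.14  9.47] turn [ 0.002 -0.    -0.002]
```

{"name": "servo_tool", "arguments": {
  "targets": [
    [[-0.3,0.1,2,0,0,0,6.5],[0,0,3,0,0,0,6.5],[0,0,2.4,0,0,0,6.5],[0,0,1.2,0,0,0,6.5],[0,0,0.7,0,0,0,6.5],[0,0,0.3,0,0,0,6.5],[0,0,0,0,0,0,6.5],[0,0,0,0,0,0,6.5],[0,0,0,0,0,0,6.5]]
  ]
}}

```text
time: 30.08
position: [640.7, -160.6, -23.2]
orientation: [3.138, 0.0, 1.438]
wrist_force: [0.0, 0.3, 0.8]
gripper_width: 0.758
grip_force: 0.0
```

{"name": "servo_tool", "arguments": {
  "targets": [
    [[0,0,0,0,0,0,0],[0,0,0,0,0,0,0],[0,0,0,0,0,0,0],[0,0,0,0,0,0,0],[0,0,0,0,0,0,0],[0,0,0,0,0,0,0],[0,0,0,0,0,0,0]]
  ]
}}

```text
time: 30.67
position: [639.1, -160.5, -25.1]
orientation: [3.142, 0.0, 1.438]
wrist_force: [-0.2, -0.6, 0.1]
gripper_width: 0.003
grip_force: 0.5
```

```bash
python3 -c "
from h import *
stt();d(478,340,170,yaw=1.44)
"
```

```text
t 30.67 [ 639.1 -160.5  -25.1] [3.142 0.    1.438] F [-0.2 -0.6  0.1] g 0.003 0.5 q [ 0.54  0.79 -0.53  1.43  0.43  1.04 -0.21]
[478 340 170] shift cm [ 47.47 -22.61 -19.52] turn [ 0.     0.    -0.002]
```

Empty grip, so the cap was probably knocked aside. Rise and look again by mask.

{"name": "servo_tool", "arguments": {
  "targets": [
    [[0,0,-2,0,0,0,0],[0,0,-3.5,0,0,0,0],[0,0,-3.5,0,0,0,0],[0,0,-3.5,0,0,0,0],[0,0,-3.5,0,0,0,6.5],[0,0,0,0,0,0,6.5],[0,0,0,0,0,0,6.5],[0,0,0,0,0,0,6.5]]
  ]
}}

```text
time: 31.33
position: [638.8, -160.4, 134.6]
orientation: [-3.141, 0.0, 1.438]
wrist_force: [-0.7, -0.2, -1.5]
gripper_width: 0.562
grip_force: 0.0
```

```bash
python3 -c "
from h import *
np.set_printoptions(suppress=True,precision=1)
stt();s=snap('scene');t=snap('top')
for c,a,P in blobs(s,blk,(340,200,430,310)): print('s',c,a,onplane(s,[c],10)[0],major(onplane(s,P,10)[:,:2]))
for c,a,P in blobs(t,blk,(340,140,430,215)): print('t',c,a,onplane(t,[c],12)[0])
"
```

```text
t 31.33 [ 638.8 -160.4  134.6] [-3.1  0.   1.4] F [-0.7 -0.2 -1.5] g 0.562 0.0 q [ 0.6  0.6 -0.6  1.3  0.3  1.3 -0.1]
s [375.  205.7] 72 [718.5 -20.5  10. ] ((717.344482421875, -21.751556396484375), (64.63874816894531, 24.238601684570312), 41.61857986450195)
s [396.  201.9] 24 [787.9 -40.8  10. ] ((787.2100830078125, -40.99385070800781), (19.10672378540039, 16.331361770629883), 59.167598724365234)
s [347.8 212.5] 46 [626.6  -1.9  10. ] ((626.191650390625, -2.9460010528564453), (23.248735427856445, 53.23970413208008), 65.37947845458984)
s [350.8 225.9] 49 [602.5 -55.1  10. ] ((603.1895141601562, -55.13172912597656), (8.200732231140137, 75.50800323486328), 89.86058044433594)
s [375.7 237.7] 81 [ 639.  -132.2   10. ] ((639.6072998046875, -131.7692108154297), (36.89616775512695, 26.50967025756836), 33.5045166015625)
s [372.5 287.7] 950 [ 529.1 -268.3   10. ] ((529.4843139648438, -268.91455078125), (87.58428955078125, 173.76519775390625), 86.39864349365234)
t [361.  162.9] 102 [ 696.7 -165.6   12. ]
t [415.3 166.3] 18 [ 686.5 -379.1   12. ]
t [351.3 176.8] 35 [ 639.9 -127.2   12. ]
t [428.7 200.7] 15 [ 550.2 -426.3   12. ]
```

The cap moved to (639.5,-130). Go there.

{"name": "servo_tool", "arguments": {
  "targets": [
    [[1.5,-0.2,0,0,0,0,6.5],[1.5,-0.1,1,0,0,0,6.5],[0,0,3,0,0,0,6.5],[0,0,3.5,0,0,0,6.5],[0,0,3,0,0,0,6.5],[0,0,2.5,0,0,0,6.5],[0,0,1.5,0,0,0,6.5],[0,0,0.9,0,0,0,6.5],[0,0,0,0,0,0,6.5],[0,0,0,0,0,0,6.5],[0,0,0,0,0,0,6.5]]
  ]
}}

```text
time: 32.35
position: [641.4, -129.8, -17.7]
orientation: [3.139, -0.0, 1.438]
wrist_force: [0.4, 0.2, -0.1]
gripper_width: 0.76
grip_force: 0.0
```

{"name": "servo_tool", "arguments": {
  "targets": [
    [[0,0,0,0,0,0,0],[0,0,0,0,0,0,0],[0,0,0,0,0,0,0],[0,0,0,0,0,0,0],[0,0,0,0,0,0,0],[0,0,0,0,0,0,0],[0,0,0,0,0,0,0]]
  ]
}}

```text
time: 32.93
position: [641.4, -130.4, -16.5]
orientation: [3.139, 0.0, 1.438]
wrist_force: [-2.3, 1.2, 6.2]
gripper_width: 0.396
grip_force: 59.0
```

```bash
python3 -c "
from h import *
stt();d(478,338,170,yaw=1.44)
"
```

```text
t 32.93 [ 641.4 -130.4  -16.5] [3.139 0.    1.438] F [-2.3  1.2  6.2] g 0.396 59.0 q [ 0.5   0.77 -0.54  1.44  0.43  1.04 -0.26]
[478 338 170] shift cm [ 44.25 -22.36 -18.73] turn [ 0.003  0.    -0.002]
```

{"name": "servo_tool", "arguments": {
  "targets": [
    [[0,0,0,0,0,0,6],[0,0,0,0,0,0,6],[0,0,0,0,0,0,6],[0,0,0.4,0,0,0,6],[0,0,0.3,0,0,0,6],[0,0,0,0,0,0,6],[0,0,0,0,0,0,0],[0,0,0,0,0,0,0],[0,0,0,0,0,0,0],[0,0,0,0,0,0,0],[0,0,0,0,0,0,0],[0,0,0,0,0,0,0]]
  ]
}}

```text
time: 33.93
position: [640.5, -130.2, -25.8]
orientation: [3.141, -0.0, 1.438]
wrist_force: [-0.7, 0.3, 1.5]
gripper_width: 0.446
grip_force: 59.9
```

```bash
python3 -c "
from h import *
stt();d(478,338,170,yaw=1.44)
"
```

```text
t 33.93 [ 640.5 -130.2  -25.8] [ 3.141 -0.     1.438] F [-0.7  0.3  1.5] g 0.446 59.9 q [ 0.5   0.78 -0.53  1.45  0.43  1.03 -0.26]
[478 338 170] shift cm [ 44.26 -22.3  -19.59] turn [ 0.001 -0.    -0.002]
```

A width of 38 mm means it's held by its corners, turned about 45°. I'll open, turn the tool 45° and regrip.

{"name": "servo_tool", "arguments": {
  "targets": [
    [[0,0,0,0,0,0,7.5],[0,0,0,0,0,0,7.5],[0,0,0,0,0,0,7.5],[0,0,-0.5,0,0,0.1,7.5],[0,0,0,0,0,0.115,7.5],[0,0,0,0,0,0.115,7.5],[0,0,0,0,0,0.115,7.5],[0,0,0,0,0,0.115,7.5],[0,0,0,0,0,0.115,7.5],[0,0,0.4,0,0,0.11,7.5],[0,0,0,0,0,0,7.5],[0,0,0,0,0,0,7.5]]
  ]
}}

```text
time: 34.93
position: [639.7, -130.3, -25.5]
orientation: [-3.141, 0.001, 0.656]
wrist_force: [-0.6, -0.1, -0.9]
gripper_width: 0.88
grip_force: 0.0
```

{"name": "servo_tool", "arguments": {
  "targets": [
    [[0,0,0,0,0,0,0],[0,0,0,0,0,0,0],[0,0,0,0,0,0,0],[0,0,0,0,0,0,0],[0,0,0,0,0,0,0],[0,0,0,0,0,0,0],[0,0,0,0,0,0,0],[0,0,0,0,0,0,0]]
  ]
}}

```text
time: 35.6
position: [640.6, -130.4, -24.7]
orientation: [3.141, -0.001, 0.653]
wrist_force: [0.3, 0.5, 3.0]
gripper_width: 0.327
grip_force: 61.7
```

```bash
python3 -c "
from h import *
stt();d(478,338,170)
"
```

```text
t 35.6 [ 640.6 -130.4  -24.7] [ 3.141e+00 -1.000e-03  6.530e-01] F [0.3 0.5 3. ] g 0.327 61.7 q [ 0.4   0.74 -0.35  1.45  0.28  1.   -0.94]
[478 338 170] shift cm [ 15.56 -47.07 -19.49] turn [ 0.001 -0.001 -0.   ]
```

A proper flat grip now. Lift while turning back to yaw 1.44, then carry.

{"name": "servo_tool", "arguments": {
  "targets": [
    [[0,0,-2,0,0,0,0],[0,0,-3,0,0,-0.11,0],[0,0,-3,0,0,-0.115,0],[0,0,-3,0,0,-0.115,0],[0,0,-3,0,0,-0.115,0],[0,0,-2.5,0,0,-0.115,0],[0,0,-2,0,0,-0.115,0],[0,0,-1,0,0,-0.1,0],[3,-1.5,0,0,0,0,0],[3.4,-1.7,0,0,0,0,0],[3.4,-1.7,0,0,0,0,0],[3.4,-1.7,0,0,0,0,0]]
  ]
}}

```text
time: 36.6
position: [591.1, 10.4, 169.4]
orientation: [-3.141, -0.0, 1.437]
wrist_force: [-0.1, 0.2, -0.4]
gripper_width: 0.334
grip_force: 61.4
```

{"name": "servo_tool", "arguments": {
  "targets": [
    [[3.4,-1.7,0,0,0,0,0],[3.4,-1.7,0,0,0,0,0],[3.4,-1.7,0,0,0,0,0],[3.4,-1.7,0,0,0,0,0],[3.4,-1.7,0,0,0,0,0],[3.4,-1.7,0,0,0,0,0],[3.4,-1.7,0,0,0,0,0],[3.4,-1.7,0,0,0,0,0],[2,-1.2,0,0,0,0,0],[0,0,0,0,0,0,0],[0,0,0,0,0,0,0],[0,0,0,0,0,0,0]]
  ]
}}

```text
time: 37.6
position: [484.7, 316.9, 169.3]
orientation: [3.141, 0.002, 1.437]
wrist_force: [-0.8, -0.8, 0.3]
gripper_width: 0.331
grip_force: 61.3
```

```bash
python3 -c "
from h import *
stt();d(477,338,-10,yaw=1.44)
s=snap('scene')
for c,a,P in blobs(s,blk,(235,140,285,175)): print('in box',c,a,onplane(s,[c],16))
"
```

```text
t 37.6 [484.7 316.9 169.3] [3.141e+00 2.000e-03 1.437e+00] F [-0.8 -0.8  0.3] g 0.331 61.3 q [-0.13  0.48 -0.7   1.46  0.31  1.32 -0.99]
[477 338 -10] shift cm [ 2.02 -1.04 17.93] turn [ 0.     0.002 -0.003]
in box [252.875 153.25 ] 48 [[490.0200516  445.89193498  16.        ]]
in box [257.72340426 161.82978723] 47 [[484.56627005 385.57623698  16.        ]]
```

{"name": "servo_tool", "arguments": {
  "targets": [
    [[2,-1,0,0,0,0,0],[0,0,2,0,0,0,0],[0,0,3.5,0,0,0,0],[0,0,3.5,0,0,0,0],[0,0,3,0,0,0,0],[0,0,3,0,0,0,0],[0,0,1.8,0,0,0,0],[0,0,0.9,0,0,0,0],[0,0,0,0,0,0,0],[0,0,0,0,0,0,0]]
  ]
}}

```text
time: 38.48
position: [478.1, 338.7, -6.7]
orientation: [3.141, -0.0, 1.436]
wrist_force: [-0.4, 0.4, 0.3]
gripper_width: 0.33
grip_force: 61.4
```

{"name": "servo_tool", "arguments": {
  "targets": [
    [[0,0,0,0,0,0,5],[0,0,0,0,0,0,5],[0,0,0,0,0,0,5],[0,0,0,0,0,0,5],[0,0,-1,0,0,0,5],[0,0,-3,0,0,0,5],[0,0,-3.5,0,0,0,5],[0,0,-3.5,0,0,0,5],[0,0,-3.5,0,0,0,5],[0,0,-3.5,0,0,0,8.5],[0,0,0,0,0,0,8.5],[0,0,0,0,0,0,8.5]]
  ]
}}

```text
time: 39.48
position: [478.1, 341.3, 176.7]
orientation: [3.136, -0.005, 1.438]
wrist_force: [-0.2, 0.3, -0.4]
gripper_width: 0.974
grip_force: 0.0
```

```bash
python3 -c "
from h import *
stt();d(295,428,170,yaw=1.438);d(295,428,85.7,yaw=1.438)
s=snap('scene')
for c,a,P in blobs(s,blk,(235,140,290,180)): print('in box',c,a,onplane(s,[c],16))
yel2=lambda h:(abs(h[...,0]-24)<8)&(h[...,1]>130)&(h[...,2]>100)
for c,a,P in blobs(s,yel2,(150,100,300,220)): print(c,a,onplane(s,[c],132))
for c,a,P in blobs(s,blk,(360,225,430,310)): print('bench',c,a,onplane(s,[c],10))
"
```

```text
t 39.48 [478.1 341.3 176.7] [ 3.136 -0.005  1.438] F [-0.2  0.3 -0.4] g 0.974 0.0 q [-0.17  0.49 -0.71  1.43  0.32  1.33 -1.03]
[295 428 170] shift cm [  6.17 -19.3    0.6 ] turn [ 0.005 -0.005  0.   ]
[295. 428.  86.] shift cm [  6.13 -19.34   9.03] turn [ 0.005 -0.005  0.   ]
in box [252.875 153.25 ] 48 [[490.0200516  445.89193498  16.        ]]
in box [257.92156863 161.94117647] 51 [[484.9257622  384.55748994  16.        ]]
in box [243.46153846 175.92307692] 26 [[408.94276013 334.55483873  16.        ]]
[196.0483871  145.87096774] 62 [[292.974255   423.31412536 132.        ]]
```

The near wall hides the third cap in the scene view, but it was released at the right pose. I'll approach the handle at (295,428) and check by mask from above.

{"name": "servo_tool", "arguments": {
  "targets": [
    [[0.8,-2.4,0,0,0,0,8.5],[0.8,-2.4,0,0,0,0,8.5],[0.8,-2.4,0,0,0,0,8.5],[0.8,-2.4,0,0,0,0,8.5],[0.8,-2.4,0,0,0,0,8.5],[0.8,-2.4,0,0,0,0,8.5],[0.7,-2.4,0,0,0,0,8.5],[0.6,-2.5,0,0,0,0,8.5],[0,0,0,0,0,0,8.5],[0,0,0,0,0,0,8.5],[0,0,0,0,0,0,8.5]]
  ]
}}

```text
time: 40.45
position: [294.4, 424.1, 171.7]
orientation: [3.142, 0.003, 1.437]
wrist_force: [0.1, 0.7, 1.0]
gripper_width: 0.992
grip_force: 0.0
```

```bash
python3 -c "
from h import *
stt();d(295,428,85.7,yaw=1.438)
t=snap('top');s=snap('scene')
A=cv2.resize(t['pixels'][170:260,160:280],(400,300),interpolation=cv2.INTER_CUBIC);B=cv2.resize(s['pixels'][100:190,180:300],(400,300),interpolation=cv2.INTER_CUBIC)
cv2.imwrite('pics/k3.png',np.hstack([A,B]))
for c,a,P in blobs(t,blk,(175,180,260,250),5): print('top',c,a,onplane(t,[c],20))
"
```

```text
t 40.45 [294.4 424.1 171.7] [3.142e+00 3.000e-03 1.437e+00] F [0.1 0.7 1. ] g 0.992 0.0 q [-0.39  0.36 -0.79  1.63  0.26  1.27 -1.36]
[295. 428.  86.] shift cm [0.41 0.01 8.6 ] turn [ 0.     0.003 -0.001]
top [201.70833333 211.83333333] 48 [[491.05277422 446.53007198  20.        ]]
top [216.625      213.58333333] 48 [[485.32671054 387.96758878  20.        ]]
top [228.83673469 215.93877551] 49 [[477.09591383 340.09167928  20.        ]]
top [234.27272727 237.90909091] 22 [[393.83510296 313.99974337  20.        ]]
top [180.78378378 244.23423423] 111 [[365.54481424 517.60087895  20.        ]]
```

View pics/k3.png

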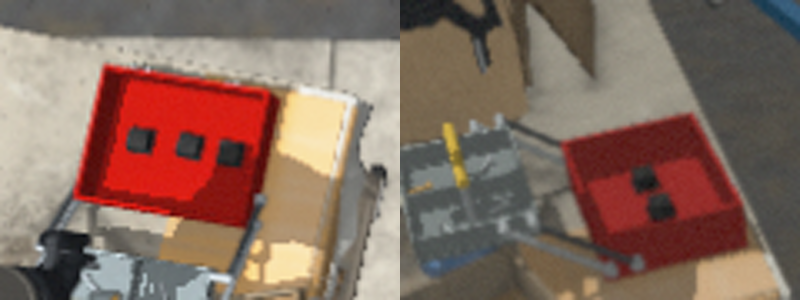

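All three caps are in the compartment, at top crop (140,140), (190,147) and (229,153). Now grip the handle.

{"name": "servo_tool", "arguments": {
  "targets": [
    [[0.3,0,2,0,0,0,8.5],[0,0,2,0,0,0,8.5],[0,0,2,0,0,0,8.5],[0,0,1.5,0,0,0,8.5],[0,0,1.0,0,0,0,8.5],[0,0,0,0,0,0,8.5],[0,0,0,0,0,0,8.5]]
  ]
}}

```text
time: 41.13
position: [294.8, 428.0, 87.6]
orientation: [-3.141, 0.001, 1.437]
wrist_force: [-0.3, 0.1, 0.0]
gripper_width: 0.998
grip_force: 0.0
```

{"name": "servo_tool", "arguments": {
  "targets": [
    [[0,0,0,0,0,0,0],[0,0,0,0,0,0,0],[0,0,0,0,0,0,0],[0,0,0,0,0,0,0],[0,0,0,0,0,0,0],[0,0,0,0,0,0,0],[0,0,0,0,0,0,0],[0,0,0,0,0,0,0]]
  ]
}}

```text
time: 41.8
position: [294.8, 428.5, 88.3]
orientation: [3.141, -0.0, 1.437]
wrist_force: [0.9, -0.5, 2.6]
gripper_width: 0.111
grip_force: 58.5
```

Gripped. Swing back along the reversed arc.

{"name": "servo_tool", "arguments": {
  "targets": [
    [[0,0.62,-0.67,0,0,0,0],[0,0.66,-0.64,0,0,0,0],[0,0.71,-0.57,0,0,0,0],[0,0.75,-0.53,0,0,0,0],[0,0.79,-0.46,0,0,0,0],[0,0.82,-0.4,0,0,0,0],[0,0.85,-0.33,0,0,0,0],[0,0.87,-0.28,0,0,0,0],[0,0.89,-0.2,0,0,0,0],[0,0.91,-0.14,0,0,0,0],[0,0.91,-0.06,0,0,0,0],[0,0.92,0,0,0,0,0]]
  ]
}}

```text
time: 42.8
position: [391.7, 414.8, 131.1]
orientation: [3.141, 0.001, 1.437]
wrist_force: [-1.0, -2.1, 0.2]
gripper_width: 0.114
grip_force: 59.5
```

{"name": "servo_tool", "arguments": {
  "targets": [
    [[0,0.91,0.08,0,0,0,0],[0,0.91,0.14,0,0,0,0],[0,0.89,0.21,0,0,0,0],[0,0.87,0.28,0,0,0,0],[0,0.85,0.35,0,0,0,0],[0,0.82,0.4,0,0,0,0],[0,0.78,0.47,0,0,0,0],[0,0.75,0.52,0,0,0,0],[0,0.7,0.59,0,0,0,0],[0,0.66,0.63,0,0,0,0],[0,0.6,0.69,0,0,0,0],[0,0.55,0.72,0,0,0,0]]
  ]
}}

```text
time: 43.8
position: [483.2, 402.1, 79.3]
orientation: [-3.141, 0.002, 1.436]
wrist_force: [-14.6, -11.2, 49.3]
gripper_width: 0.108
grip_force: 66.0
```

{"name": "servo_tool", "arguments": {
  "targets": [
    [[0,0,0,0,0,0,0],[0,0,0,0,0,0,0],[0,0,0,0,0,0,0]]
  ]
}}

```text
time: 44.05
position: [482.8, 402.0, 80.3]
orientation: [3.141, 0.002, 1.437]
wrist_force: [-0.9, -6.8, 6.0]
gripper_width: 0.115
grip_force: 60.2
```

Closed. Release, rise and go to the button.

{"name": "servo_tool", "arguments": {
  "targets": [
    [[0,0,0,0,0,0,8.5],[0,0,0,0,0,0,8.5],[0,0,0,0,0,0,8.5],[0,0,0,0,0,0,8.5],[0,0,0,0,0,0,8.5],[0,0,-1,0,0,0,8.5],[0,0,-2.5,0,0,0,8.5],[0,0,-3,0,0,0,8.5],[0,0,-3,0,0,0,8.5],[0,0,-2,0,0,0,8.5],[0,0,0,0,0,0,8.5],[0,0,0,0,0,0,8.5]]
  ]
}}

```text
time: 45.05
position: [482.9, 404.6, 197.2]
orientation: [3.139, -0.004, 1.438]
wrist_force: [0.3, -0.8, 0.1]
gripper_width: 0.995
grip_force: 0.0
```

```bash
python3 -c "
from h import *
stt();d(530,0,190);d(477,-450,190)
s=snap('scene')
yel2=lambda h:(abs(h[...,0]-24)<8)&(h[...,1]>130)&(h[...,2]>100)
for c,a,P in blobs(s,yel2,(150,100,300,220)): print(c,a,onplane(s,[c],124))
"
```

```text
t 45.05 [482.9 404.6 197.2] [ 3.139 -0.004  1.438] F [ 0.3 -0.8  0.1] g 0.995 0.0 q [-0.3   0.57 -0.7   1.26  0.36  1.43 -1.11]
[530   0 190] shift cm [-39.48  10.02   0.61] turn [ 0.003 -0.004 -0.   ]
[ 477 -450  190] shift cm [-84.79  10.72   0.45] turn [ 0.003 -0.004 -0.   ]
[251.72340426 135.78723404] 47 [[480.93298967 394.94094532 124.        ]]
```

The handle is at the same pixel as at the start (251.7,135.8), so the tray is closed. On to the button with the fingers shut.

{"name": "servo_tool", "arguments": {
  "targets": [
    [[-3.4,0.9,0,0,0,0,0],[-3.6,0.9,0,0,0,0,0],[-3.6,0.9,0,0,0,0,0],[-3.6,0.9,0,0,0,0,0],[-3.6,0.9,0,0,0,0,0],[-3.6,0.9,0,0,0,0,0],[-3.6,0.9,0,0,0,0,0],[-3.6,0.9,0,0,0,0,0],[-3.6,0.9,0,0,0,0,0],[-3.6,0.9,0,0,0,0,0],[-3.6,0.9,0,0,0,0,0],[-3.8,0.1,0,0,0,0,0]]
  ]
}}

```text
time: 46.1
position: [523.9, -40.1, 193.2]
orientation: [-3.14, -0.001, 1.438]
wrist_force: [-0.1, -0.0, -0.4]
gripper_width: -0.001
grip_force: 0.0
```

{"name": "servo_tool", "arguments": {
  "targets": [
    [[-3.8,0,0,0,0,0,0],[-3.8,0,0,0,0,0,0],[-3.8,0,0,0,0,0,0],[-3.8,0,0,0,0,0,0],[-3.8,0,0,0,0,0,0],[-3.8,0,0,0,0,0,0],[-3.8,0,0,0,0,0,0],[-3.8,0,0,0,0,0,0],[-3.8,0,0,0,0,0,0],[-3.0,0,0,0,0,0,0],[0,0,0,0,0,0,0],[0,0,0,0,0,0,0]]
  ]
}}

```text
time: 47.1
position: [472.4, -409.1, 192.2]
orientation: [-3.138, -0.002, 1.433]
wrist_force: [-0.1, 0.8, 0.9]
gripper_width: 0.004
grip_force: 0.0
```

```bash
python3 -c "
from h import *
stt();d(477,-450,85)
s=snap('scene')
ora2=lambda h:(abs(h[...,0]-12)<8)&(h[...,1]>150)&(h[...,2]>90)
for c,a,P in blobs(s,ora2,(385,320,435,365)): print(c,a,onplane(s,[c],91))
"
```

```text
t 47.1 [ 472.4 -409.1  192.2] [-3.138e+00 -2.000e-03  1.433e+00] F [-0.1  0.8  0.9] g 0.004 0.0 q [ 0.98  0.52 -0.47  1.28  0.23  1.4   0.38]
[ 477 -450   85] shift cm [-4.01  1.07 10.71] turn [-0.004 -0.002  0.   ]
[408.38557994 342.44514107] 319 [[ 476.07625263 -456.4571836    91.        ]]
```

{"name": "servo_tool", "arguments": {
  "targets": [
    [[-2.1,0.5,0,0,0,0,0],[-2.0,0.5,2,0,0,0,0],[0,0,3,0,0,0,0],[0,0,3,0,0,0,0],[0,0,2,0,0,0,0],[0,0,0.5,0,0,0,0],[0,0,0,0,0,0,0],[0,0,0,0,0,0,0],[0,0,0,0,0,0,0]]
  ]
}}

```text
time: 47.9
position: [481.2, -448.9, 92.3]
orientation: [3.138, 0.002, 1.439]
wrist_force: [-0.7, 0.0, 1.0]
gripper_width: 0.002
grip_force: 0.0
```

```bash
python3 -c "
from h import *
stt();d(477,-451,78)
"
```

```text
t 47.9 [ 481.2 -448.9   92.3] [3.138e+00 2.000e-03 1.439e+00] F [-0.7  0.   1. ] g 0.002 0.0 q [ 0.99  0.64 -0.45  1.33  0.28  1.23  0.4 ]
[ 477 -451   78] shift cm [-0.26 -0.4   1.43] turn [0.004 0.002 0.   ]
```

{"name": "servo_tool", "arguments": {
  "targets": [
    [[-0.2,-0.4,0.4,0,0,0,0],[0,0,0.4,0,0,0,0],[0,0,0.4,0,0,0,0],[0,0,0.3,0,0,0,0],[0,0,0,0,0,0,0],[0,0,0,0,0,0,0],[0,0,0,0,0,0,0]]
  ]
}}

```text
time: 48.48
position: [475.3, -450.3, 74.9]
orientation: [3.141, -0.0, 1.438]
wrist_force: [0.2, -0.2, -0.7]
gripper_width: 0.004
grip_force: 0.0
```

{"name": "servo_tool", "arguments": {
  "targets": [
    [[0,0,0.2,0,0,0,0],[0,0,0.2,0,0,0,0],[0,0,0,0,0,0,0],[0,0,0,0,0,0,0],[0,0,0,0,0,0,0]]
  ]
}}

```text
time: 48.9
position: [475.2, -450.3, 70.9]
orientation: [3.142, 0.0, 1.438]
wrist_force: [0.4, -0.2, 1.0]
gripper_width: 0.001
grip_force: 0.0
```

{"name": "servo_tool", "arguments": {
  "targets": [
    [[0,0,0.2,0,0,0,0],[0,0,0.2,0,0,0,0],[0,0,0,0,0,0,0],[0,0,0,0,0,0,0],[0,0,0,0,0,0,0]]
  ]
}}

```text
time: 49.32
position: [475.1, -450.3, 66.8]
orientation: [-3.141, -0.0, 1.438]
wrist_force: [-0.8, 0.2, -0.4]
gripper_width: 0.004
grip_force: 0.0
```

{"name": "servo_tool", "arguments": {
  "targets": [
    [[0,0,0.2,0,0,0,0],[0,0,0,0,0,0,0],[0,0,0,0,0,0,0]]
  ]
}}

```text
time: 49.57
position: [475.4, -450.5, 65.2]
orientation: [3.141, 0.0, 1.438]
wrist_force: [-0.7, 0.2, 1.4]
gripper_width: 0.001
grip_force: 0.6
```

{"name": "servo_tool", "arguments": {
  "targets": [
    [[0,0,0.2,0,0,0,0],[0,0,0,0,0,0,0],[0,0,0,0,0,0,0]]
  ]
}}

```text
time: 49.82
position: [475.4, -450.5, 63.1]
orientation: [3.141, 0.0, 1.438]
wrist_force: [0.8, 0.6, 0.9]
gripper_width: 0.001
grip_force: 0.9
```

{"name": "servo_tool", "arguments": {
  "targets": [
    [[0,0,0.2,0,0,0,0],[0,0,0,0,0,0,0],[0,0,0,0,0,0,0]]
  ]
}}

```text
time: 50.07
position: [475.4, -450.5, 61.0]
orientation: [3.141, 0.0, 1.438]
wrist_force: [0.3, -0.2, 1.9]
gripper_width: -0.004
grip_force: 1.1
```

{"name": "servo_tool", "arguments": {
  "targets": [
    [[0,0,0.15,0,0,0,0],[0,0,0,0,0,0,0],[0,0,0,0,0,0,0]]
  ]
}}

```text
time: 50.32
position: [475.4, -450.4, 59.5]
orientation: [3.141, 0.0, 1.438]
wrist_force: [1.1, 0.3, 2.7]
gripper_width: 0.003
grip_force: 1.3
```

{"name": "servo_tool", "arguments": {
  "targets": [
    [[0,0,0.1,0,0,0,0],[0,0,0,0,0,0,0],[0,0,0,0,0,0,0]]
  ]
}}

```text
time: 50.57
position: [475.4, -450.4, 58.5]
orientation: [3.141, 0.0, 1.438]
wrist_force: [0.6, -0.8, 1.9]
gripper_width: 0.001
grip_force: 1.4
```

{"name": "servo_tool", "arguments": {
  "targets": [
    [[0,0,0.1,0,0,0,0],[0,0,0,0,0,0,0],[0,0,0,0,0,0,0]]
  ]
}}

```text
time: 50.82
position: [475.4, -450.5, 58.2]
orientation: [3.141, 0.001, 1.438]
wrist_force: [-0.4, -0.3, 5.8]
gripper_width: 0.003
grip_force: 2.8
```

At the halfway stop: 5.8 N, z held at 58.2. Pause there for over a second.

{"name": "servo_tool", "arguments": {
  "targets": [
    [[0,0,0,0,0,0,0],[0,0,0,0,0,0,0],[0,0,0,0,0,0,0],[0,0,0,0,0,0,0],[0,0,0,0,0,0,0],[0,0,0,0,0,0,0],[0,0,0,0,0,0,0],[0,0,0,0,0,0,0],[0,0,0,0,0,0,0],[0,0,0,0,0,0,0],[0,0,0,0,0,0,0],[0,0,0,0,0,0,0]]
  ]
}}

```text
time: 51.82
position: [475.4, -450.5, 58.2]
orientation: [3.141, 0.001, 1.438]
wrist_force: [-0.0, -0.3, 5.6]
gripper_width: 0.004
grip_force: 2.8
```

{"name": "servo_tool", "arguments": {
  "targets": [
    [[0,0,0,0,0,0,0],[0,0,0,0,0,0,0],[0,0,0,0,0,0,0],[0,0,0.2,0,0,0,0],[0,0,0.2,0,0,0,0],[0,0,0.2,0,0,0,0],[0,0,0.2,0,0,0,0],[0,0,0,0,0,0,0],[0,0,0,0,0,0,0],[0,0,0,0,0,0,0]]
  ]
}}

```text
time: 52.65
position: [475.5, -450.6, 52.1]
orientation: [3.141, 0.001, 1.438]
wrist_force: [-2.5, 1.5, 12.2]
gripper_width: -0.0
grip_force: 6.3
```

{"name": "servo_tool", "arguments": {
  "targets": [
    [[0,0,0.1,0,0,0,0],[0,0,0.1,0,0,0,0],[0,0,0,0,0,0,0],[0,0,0,0,0,0,0],[0,0,0,0,0,0,0]]
  ]
}}

```text
time: 53.07
position: [475.6, -450.6, 51.0]
orientation: [3.14, 0.002, 1.438]
wrist_force: [-3.5, 2.6, 16.6]
gripper_width: -0.003
grip_force: 7.9
```

{"name": "servo_tool", "arguments": {
  "targets": [
    [[0,0,-1,0,0,0,0],[0,0,-2,0,0,0,0],[0,0,-3,0,0,0,0],[0,0,-3,0,0,0,0],[0,0,-3,0,0,0,0],[0,0,0,0,0,0,0],[0,0,0,0,0,0,0],[0,0,0,0,0,0,0],[0,0,0,0,0,0,0]]
  ]
}}

```text
time: 53.82
position: [473.8, -449.4, 165.0]
orientation: [-3.137, -0.002, 1.438]
wrist_force: [0.3, 0.4, -1.0]
gripper_width: 0.0
grip_force: 0.0
```

```bash
python3 -c "
from h import *
stt();s=snap('scene')
ora2=lambda h:(abs(h[...,0]-12)<8)&(h[...,1]>150)&(h[...,2]>90)
yel2=lambda h:(abs(h[...,0]-24)<8)&(h[...,1]>130)&(h[...,2]>100)
for c,a,P in blobs(s,ora2,(385,320,435,365)): print(c,a)
for c,a,P in blobs(s,yel2,(150,100,300,220)): print(c,a)
print(manip.job_done())
"
```

```text
t 53.82 [ 473.8 -449.4  165. ] [-3.137e+00 -2.000e-03  1.438e+00] F [ 0.3  0.4 -1. ] g 0.0 0.0 q [ 1.    0.59 -0.46  1.23  0.25  1.38  0.43]
[408.34285714 342.35555556] 315
the job is handed in; nothing more can be done
None
```

I handed the job in at about 54 s with all steps carried out: three end caps in the compartment (no brackets were present), the tray closed, the button held halfway for over a second and then pressed to its bottom, and the wooden block untouched; the final look showed the button back up but not the tray handle, which was last seen in its closed position before the button press.

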